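# Check the bakery counter scale with the middle-sized weights

## Robot

A 7-joint arm with a two-finger parallel gripper is mounted at the origin on the work surface. World frame = base frame: x ahead of the robot, y to its left, z up, the work surface at z = 0. Lengths are in mm, angles in rad, forces in N, time in s.
With the tool pointing down it reaches from about 400 to 875 mm from the base axis. Payload 4.4 kg.
Tool frame: the origin (TCP) lies at the very end of the fingers, on their centre line; the grasp point (between the pads) lies 19 mm behind it; z points along the fingers, y is the direction in which the jaws open and shut (so a half turn about z gives the same grasp; the last joint's range is limited). The gripper opens to 85 mm and grips with 20 to 120 N. Pads are 22 mm wide; open, the fingers measure 114 mm over their backs; the gripper's body (76 mm by 85 mm) begins 54 mm behind the grasp point. The pads swing forward as they close: fully open they stand 13 mm farther back than shut.
Start: joints at [-1.288, 0.628, 0.038, 1.517, -0.027, 0.996, -0.02], TCP at [222.127, 610.883, 200.813] pointing down, gripper open.
Joint ranges: [-3.06, 3.06], [-0.37, 2.12], [-1.25, 1.32], [0.18, 2.47], [-1.1, 4.24], [0.23, 1.98], [-2.94, 2.94]. Speed limits (rad/s): [2.57, 2.57, 3.14, 3.14, 3.14, 3.14, 3.14].

## Interface

Orientations are given as [roll, pitch, yaw] about the fixed x, y, z axes, in that order (R = Rz(yaw) Ry(pitch) Rx(roll)).
In Python, from cell import read_state, get_image, calibration, finish_job gives the robot as it stands. The module is installed in compiled form; this text tells all that it offers.
- The arm moves only by the tool apply_moves, never from a script. Its argument "increments" is a list of rows, each an object of numbers: "tx", "ty", "tz": the shift along the world's x, y, z in m; "rx", "ry", "rz": the turn, a rotation vector about the world's x, y, z in units of 5 degrees (1.0 is 5 degrees); "claw": the finger opening in m, from 0 to 0.0854. In form: [{"tx": .., "ty": .., "tz": .., "rx": .., "ry": .., "rz": .., "claw": ..}, ...]. A call has 1 to 12 rows; each row is the pose to reach, as a shift and turn from the pose commanded when the call began; what a row does not reach only later rows make up. A row lasts 1/10 s, in which the tool goes at most 50 mm and 8.59 degrees, less where a joint would pass 70% of its speed; a pose out of reach is approached as far as the arm can. A call with a gripper value outside its range is refused whole. The fingers move at their own pace and stop on an object; the grip force is fixed at half the most. Time passes only in rows, so rows that repeat a pose let the fingers close. It gives the time, the measured TCP pose, the force and the opening at its end, in the units of the state.
- read_state(): the state, without advancing time (a new reading comes with each control period).
- get_image(name): name is "scene" or "top"; returns the picture (420x560x3 uint8, red, green, blue); there is no depth.
- calibration(name): a dict with "camera_matrix" (3x3 intrinsics, pixels), "origin" and "attitude" of the camera in the world. Camera axes: x right, y up, looking along -z (the intrinsics and any distortion apply to the point x, -y, -z); pixel columns grow to the right and rows downward; lengths in mm; the calibration is good to about 2 mm. A picture is of the moment at which its call begins. calibration takes no time and is no camera call.
- finish_job(): hands the job in, once; it reports no verdict.
The state is a dict: "clock": time; "qpos": joint angles; "qd": joint speeds; "tau": joint torques, N m; "eef_pos": TCP position; "tool_rot": TCP orientation; "force": force on the tool from outside, world axes, zero at the start; "torque": the same for the moment, N m; "width": finger opening in mm.
Only numpy, scipy, OpenCV 4.12 (cv2) and the standard library are available. Lean on these libraries where they do the work, as an engineer would, in place of code of your own. Each camera call takes 0.05 s, during which the arm holds its last target. There are 200 camera calls.

## Task

Check the counter scale: first move the honey jar from its platform to stand wholly on the round cork mat, then lift every middle-sized brass weight (36 mm across) straight up out of the wooden block by its knob and stand them all together, let go, on the scale platform. With all of them and nothing else on it press the green button fully down, then stand those weights, well inside its edges, on the grey felt for wiping. Leave the larger and smaller weights in the block and everything else on the counter where it is.

Things in the scene. Friction and masses are not known exactly. Their poses are not given: they have to be found in the camera images.
- M1_mid (a point): middle-sized brass weight M1: cylinder 36 mm across, 38 mm tall, then neck (10 mm across, 6 mm tall) and knob (16 mm across, 18 mm tall); 62 mm in all. Starts sunk to its shoulder in a pocket of the block. Point: on its axis, 31 mm above its foot; shoulder 7 mm, knob centre 22 mm, top 31 mm above it; z up its axis. 0.3 kg. Two or three of M1-M3 exist.
- M2_mid (a point): middle-sized brass weight M2: cylinder 36 mm across, 38 mm tall, then neck (10 mm across, 6 mm tall) and knob (16 mm across, 18 mm tall); 62 mm in all. Starts sunk to its shoulder in a pocket of the block. Point: on its axis, 31 mm above its foot; shoulder 7 mm, knob centre 22 mm, top 31 mm above it; z up its axis. 0.3 kg. Two or three of M1-M3 exist.
- M3_mid (a point): middle-sized brass weight M3: cylinder 36 mm across, 38 mm tall, then neck (10 mm across, 6 mm tall) and knob (16 mm across, 18 mm tall); 62 mm in all. Starts sunk to its shoulder in a pocket of the block. Point: on its axis, 31 mm above its foot; shoulder 7 mm, knob centre 22 mm, top 31 mm above it; z up its axis. 0.3 kg. Two or three of M1-M3 exist.
- L1_mid (a point): larger brass weight L1: cylinder 44 mm across, 38 mm tall, then neck (10 mm across, 6 mm tall) and knob (16 mm across, 18 mm tall); 62 mm in all. Starts sunk to its shoulder in a pocket of the block. Point: on its axis, 31 mm above its foot; shoulder 7 mm, knob centre 22 mm, top 31 mm above it; z up its axis. Stays there.
- L2_mid (a point): larger brass weight L2: cylinder 44 mm across, 38 mm tall, then neck (10 mm across, 6 mm tall) and knob (16 mm across, 18 mm tall); 62 mm in all. Starts sunk to its shoulder in a pocket of the block. Point: on its axis, 31 mm above its foot; shoulder 7 mm, knob centre 22 mm, top 31 mm above it; z up its axis. Stays there.
- S1_mid (a point): smaller brass weight S1: cylinder 28 mm across, 38 mm tall, then neck (10 mm across, 6 mm tall) and knob (16 mm across, 18 mm tall); 62 mm in all. Starts sunk to its shoulder in a pocket of the block. Point: on its axis, 31 mm above its foot; shoulder 7 mm, knob centre 22 mm, top 31 mm above it; z up its axis. Stays there.
- rack: base board (144 x 210 x 8 mm, fixed) of the wooden weight block, origin under its centre. On it six square pockets, 2 (its x) by 3 (its y) at 66 mm pitch, the sizes mixed; top 52 mm above the counter, each pocket 38 mm deep with 1 mm clearance all round its weight, so only neck and knob stand out. The block may be left or right of the scale.
- platform (a point): centre of the top face of the scale's square steel platform, 170 x 170 mm, 50 mm above the counter, level; x and y along its sides, z up. The scale (240 mm long in x, 180 mm wide in y, fixed) carries its lower front panel (40 mm high) with the button on the -x side.
- check_top (a point): centre of the top of the round green button (24 mm across) on the scale's front panel; pressed straight down
- check (a joint): travel of the green button: 0 released, 0.006 m fully down (about 5 N); it springs back
- felt_top (a point): centre of the top of the grey felt, 150 mm (its x) by 210 mm (its y), 3 mm thick, fixed flat on the counter on the other side of the scale from the block; z up. Felt and block may be on either side.
- cork_top (a point): centre of the top of the round cork mat, 110 mm across, 3 mm thick, fixed, just beyond the felt
- jar_mid (a point): squat amber honey jar with a yellow lid, 54 mm across, 60 mm tall, about 0.22 kg, at the start standing on the scale platform. Point: on its axis, half-way up (30 mm above its foot); z up its axis
- roll: bystander: loose brown bread roll, 60 x 80 x 40 mm, origin under its centre
- cutter: bystander: loose steel ring cutter, 66 mm across, 25 mm tall, origin under its centre
Not all that is in view belongs to the job. What is shaped like the part that bears M1_mid but blue or pink is not meant.

How it is judged:
By the outcome, as a careful person would: the job done as asked, in the order asked, and still so for the second after the job is handed in, with the robot touching nothing.
Of M1, M2, M3 only 2 to 3 are there at a start; the rules pass over those that are not, and their reading is None.
At some moment in a run one of jar may be knocked a few centimetres aside while the robot is not near it.
It also fails if it takes over 210 s, if anything falls off the work surface, if the arm or the gripper's body presses on something with over 40 N, if the wrist force passes 120 N, or if a joint passes its speed limit or range.

## Working session

There is one attempt and no reset: what is moved stays moved. The work goes in short steps, Python scripts to look and compute and a tool call to move; the robot and the scene stay as the last step left them, time stands still between calls to the robot, and variables do not carry over. Pictures are saved under pics/ and viewed, about 12 in all and at most 16, crops included, and the job is handed in when it is done.

Besides the shell and the picture viewer there is one more tool, called by a JSON object that holds its "op" and its "data". apply_moves: Moves the arm, as the interface text tells. Its arguments: {"type":"object","properties":{"increments":{"type":"array"}},"required":["increments"]}

```bash
mkdir -p pics; cat > h.py <<'E'
import numpy as np, cv2
from cell import read_state, get_image, calibration, finish_job
def snap(n,f):
    im=get_image(n); cv2.imwrite('pics/'+f,im[:,:,::-1]); return im
def ray(n,u,v):
    c=calibration(n);K=np.array(c['camera_matrix'],float);d=np.linalg.solve(K,[u,v,1.]);d=d*[1,-1,-1]
    A=np.array(c['attitude'],float)
    if A.shape!=(3,3):
        from scipy.spatial.transform import Rotation as R
        A=R.from_euler('xyz',A).as_matrix() if A.size==3 else None
    return np.array(c['origin'],float),A@d
def pl(n,u,v,z):
    o,d=ray(n,u,v); return (o+d*(z-o[2])/d[2]).round(1)
E
python3 - <<'E'
from h import *
snap('scene','s0.png');snap('top','t0.png')
for n in('scene','top'):print(calibration(n))
print(read_state())
E
```

```text
{'camera_matrix': array([[445.4018828 ,   0.        , 272.58044976],
       [  0.        , 445.4018828 , 210.83165815],
       [  0.        ,   0.        ,   1.        ]]), 'origin': array([1073.60334032,  357.8090501 ,  937.42972234]), 'attitude': array([ 0.60014473, -0.002618  ,  2.12464334])}
{'camera_matrix': array([[441.00840146,   0.        , 287.9489175 ],
       [  0.        , 441.00840146, 203.66381635],
       [  0.        ,   0.        ,   1.        ]]), 'origin': array([ 473.4614305 ,   58.50238592, 1209.35488229]), 'attitude': array([ 0.12046887,  0.00851699, -1.54141876])}
{'clock': 0.1, 'qpos': array([-1.28780598,  0.62925255,  0.03843217,  1.51828313, -0.02696561,
        0.99630014, -0.01996948]), 'qd': array([ 1.23706516e-04, -1.44021452e-03, -2.18819653e-03, -3.03523350e-03,
       -5.69038883e-04,  5.70413227e-04, -4.24990201e-05]), 'tau': array([ 3.04136265e-03, -5.64525676e+01,  1.23065326e+00, -1.93973154e+01,
        1.13213510e-02,  5.40146735e-03,  1.44740518e-06]), 'eef_pos': array([221.90778095, 610.28645993, 199.9767342 ]), 'tool_rot': array([-3.13986758e+00,  3.91281344e-05,  2.79286142e+00]), 'force': array([-0.14543817, -0.03774804, -0.06238415]), 'torque': array([ 0.0276211 , -0.02454445, -0.02372036]), 'width': 85.19747756911963}
```

View pics/s0.png

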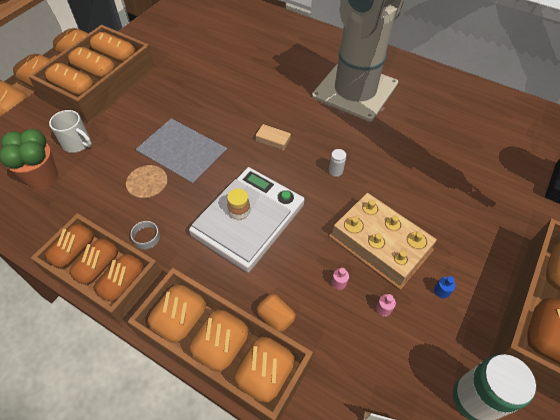

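View pics/t0.png

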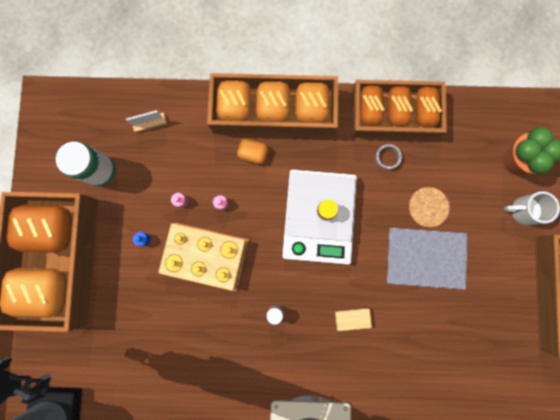

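Scene: block with six brass weights around (384,238), jar at (238,203), scale, felt (181,149), cork (147,181); pink and blue decoys lie beside the block. Top: block (204,257), jar (328,210), button (298,248), felt (428,258), cork (429,207), cutter (389,157), roll (253,152).

```bash
cat > m.py <<'E'
from h import *
def blobs(n,im,f,lo,hi,z,amin=15,box=None):
    hsv=cv2.cvtColor(im,cv2.COLOR_RGB2HSV);m=cv2.inRange(hsv,np.array(lo),np.array(hi))
    if box: k=np.zeros_like(m);x0,y0,x1,y1=box;k[y0:y1,x0:x1]=1;m=m*k
    cs,_=cv2.findContours(m,cv2.RETR_EXTERNAL,cv2.CHAIN_APPROX_NONE)
    for c in cs:
        if cv2.contourArea(c)>=amin:
            (u,v),(w,h),a=cv2.minAreaRect(c);print(n,f,round(u,1),round(v,1),'wh',round(w,1),round(h,1),round(a,1),pl(n,u,v,z))
E
python3 - <<'E'
from m import *
t=cv2.imread('pics/t0.png')[:,:,::-1];s=cv2.imread('pics/s0.png')[:,:,::-1]
print('base',pl('top',310,410,0),pl('scene',357,92,0))
for n,im,bx in(('top',t,(280,165,365,270)),('scene',s,(185,165,310,270))):
    blobs(n,im,'lid',(22,150,120),(35,255,255),110,15,bx)
    blobs(n,im,'green',(50,120,40),(85,255,255),46,15,bx)
    blobs(n,im,'scale',(0,0,150),(180,50,255),48,400,bx)
blobs('top',t,'felt',(95,20,60),(130,120,200),3,1000,(370,215,480,300))
blobs('top',t,'cork',(5,60,110),(20,200,255),3,500,(400,180,460,232))
blobs('scene',s,'cork',(5,60,110),(20,200,255),3,300,(115,155,175,205))
blobs('scene',s,'felt',(95,20,60),(130,120,200),3,1000,(120,110,240,190))
a=cv2.resize(t[215:300,150:260],None,fx=5,fy=5,interpolation=cv2.INTER_CUBIC)
cv2.imwrite('pics/c1.png',a[:,:,::-1])
a=cv2.resize(s[185:290,320:445],None,fx=5,fy=5,interpolation=cv2.INTER_CUBIC)
cv2.imwrite('pics/c2.png',a[:,:,::-1])
E
```

```text
base [78.2 -0.5  0. ] [5.3 9.9 0. ]
top lid 327.5 209.0 wh 17.7 17.7 45.0 [595.6 -27.7 110. ]
top green 330.4 250.8 wh 21.4 8.2 5.2 [492.7 -42.3  46. ]
top green 298.5 248.0 wh 10.0 9.0 90.0 [497.6  41.4  46. ]
top scale 319.7 216.5 wh 69.0 90.5 4.9 [582.  -12.3  48. ]
scene lid 237.5 197.0 wh 16.0 19.0 90.0 [600.6 -27.  110. ]
scene green 285.5 194.0 wh 6.0 7.0 90.0 [493.4  39.5  46. ]
scene scale 247.2 214.5 wh 74.3 97.3 38.7 [595.9  -6.6  48. ]
top felt 426.8 258.2 wh 75.8 53.3 3.8 [ 481.1 -307.1    3. ]
top cork 429.5 205.5 wh 59.0 51.0 0.0 [ 625.1 -315.7    3. ]
scene cork 144.5 179.5 wh 49.0 59.0 90.0 [ 622.5 -320.1    3. ]
```

View pics/c1.png

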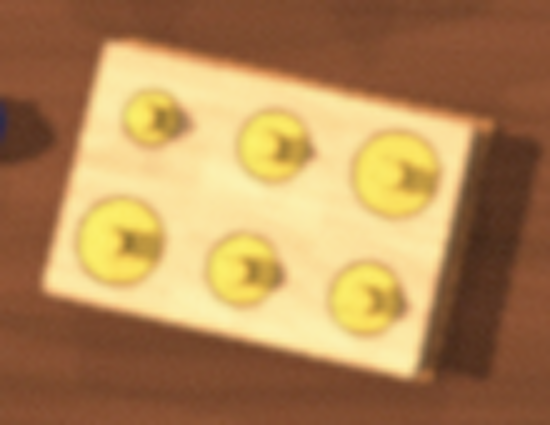

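View pics/c2.png

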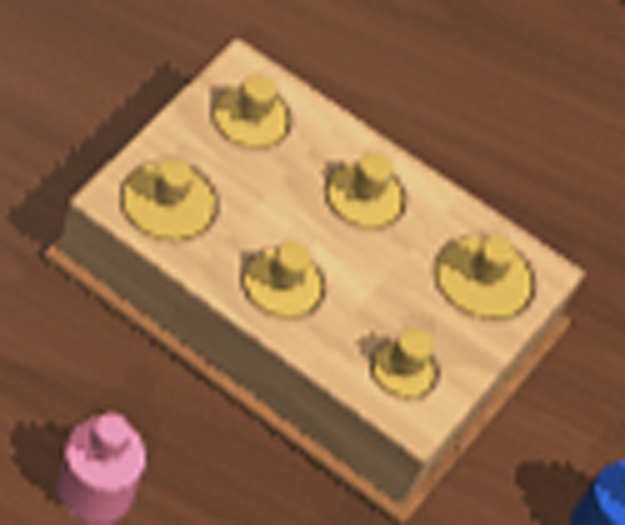

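Candidates in the close crops (top px): S at (181,239); M at (205,244), (199,269), (223,275), all 73/5 px across ≈ 36 mm; L at (229,250), (174,263). Decoys: pink (178,200), (220,202), blue (141,239) – on the counter. So three M weights. Now for exact positions.

```bash
python3 - <<'E'
from m import *
c1=np.array([[273,147],[243,270],[367,298],[153,118],[396,174],[120,240]],float)/5+[150,215]-.4
c2=np.array([[282,280],[365,192],[252,112],[404,366],[485,275],[170,200]],float)/5+[320,185]-.4
P=np.array([pl('top',*p,52) for p in c1]);Q=np.array([pl('scene',*p,52) for p in c2])
k2=np.array([[295,256],[376,165],[261,87],[415,343],[496,246],[172,167]],float)/5+[320,185]-.4
Kk=np.array([pl('scene',*p,76) for p in k2])
G=np.array([[33,0],[-33,0],[-33,-66],[33,66],[33,-66],[-33,66]],float)
def fit(P):
    p=P[:,:2];pc=p.mean(0);gc=G.mean(0);U,S,V=np.linalg.svd((G-gc).T@(p-pc));R=(U@V).T
    f=(G-gc)@R.T+pc; return f.round(1),np.abs(f-p).max().round(1),np.degrees(np.arctan2(R[1,0],R[0,0])).round(1)
for X in(P,Q,Kk):print(X.tolist());print(*fit(X))
for p in((291,170.5),(356,174),(351,263),(284.5,260.5)):print(p,pl('top',*p,50),pl('top',*p,40))
def tri(a,b):
    o1,d1=ray('top',*a);o2,d2=ray('scene',*b);d1/=np.linalg.norm(d1);d2/=np.linalg.norm(d2)
    t=np.linalg.lstsq(np.c_[d1,-d2],o2-o1,rcond=None)[0];A=o1+d1*t[0];B=o2+d2*t[1];return ((A+B)/2).round(1),np.linalg.norm(A-B).round(1)
print('button',tri((298.5,248),(285.5,194)),'lid',tri((327.5,209),(237.5,193.5)))
s=cv2.imread('pics/s0.png')[160:275,180:315];t=cv2.imread('pics/t0.png')[160:275,275:370]
cv2.imwrite('pics/c3.png',np.hstack([cv2.resize(i,None,fx=3.4,fy=3.4,interpolation=2) for i in(s,t)]))
E
```

```text
[[500.6, 288.6, 52.0], [436.5, 300.9, 52.0], [424.0, 235.6, 52.0], [514.0, 352.4, 52.0], [488.5, 223.5, 52.0], [450.1, 365.9, 52.0]]
[[501.3 288.1]
 [436.6 300.9]
 [423.7 236.2]
 [514.2 352.8]
 [488.5 223.3]
 [449.4 365.6]] 0.7 -11.2
[[502.0, 287.3, 52.0], [436.9, 300.7, 52.0], [422.8, 235.8, 52.0], [514.3, 352.6, 52.0], [450.1, 366.0, 52.0], [489.6, 224.3, 52.0]]
[[479.6 325.8]
 [459.  263.1]
 [396.3 283.7]
 [542.3 305.2]
 [416.9 346.4]
 [521.7 242.5]] 47.9 71.8
[[502.8, 289.0, 76.0], [437.6, 300.7, 76.0], [425.0, 236.7, 76.0], [516.1, 352.4, 76.0], [449.9, 364.3, 76.0], [488.5, 220.7, 76.0]]
[[480.7 325.2]
 [459.3 262.7]
 [396.9 284.1]
 [543.1 303.8]
 [418.2 346.6]
 [521.7 241.4]] 48.6 71.1
(291, 170.5) [702.9  67.   50. ] [704.9  67.   40. ]
(356, 174) [ 698.2 -106.5   50. ] [ 700.2 -108.    40. ]
(351, 263) [462.6 -96.1  50. ] [462.5 -97.4  40. ]
(284.5, 260.5) [464.   77.1  50. ] [463.9  77.3  40. ]
button (array([497.4,  41.6,  52.1]), np.float64(0.2)) lid (array([595.5, -28.4, 116.4]), np.float64(2.7))
```

View pics/c3.png

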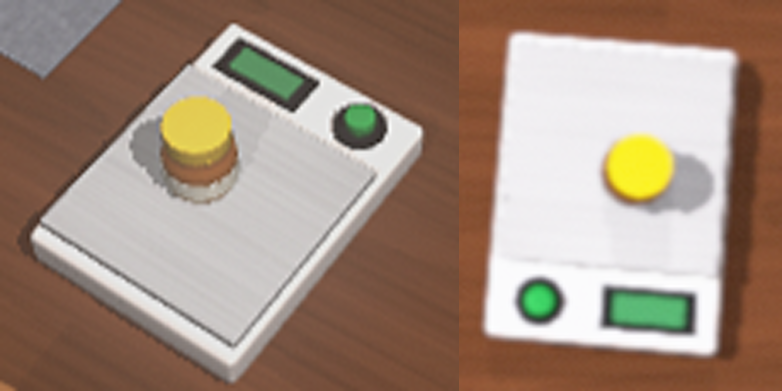

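Both views agree to ~1.5 mm on the weights (M at (501.5,288), (436.7,301), (423.5,236)). Moving to the jar.

{"op": "apply_moves", "data": {"increments": [{"tx":0.28,"ty":-0.479,"tz":0},{"tx":0.28,"ty":-0.479,"tz":0},{"tx":0.28,"ty":-0.479,"tz":0},{"tx":0.28,"ty":-0.479,"tz":0},{"tx":0.28,"ty":-0.479,"tz":0},{"tx":0.28,"ty":-0.479,"tz":0},{"tx":0.28,"ty":-0.479,"tz":0},{"tx":0.28,"ty":-0.479,"tz":0},{"tx":0.28,"ty":-0.479,"tz":0},{"tx":0.28,"ty":-0.479,"tz":0},{"tx":0.28,"ty":-0.479,"tz":0},{"tx":0.28,"ty":-0.479,"tz":0}]}}

```text
$.increments[0]: bad value
```

```bash
python3 - <<'E'
from m import *
L=np.array([[190,66],[40,228],[235,345],[375,178]])/3.4+[180,160]
C=np.array([pl('scene',*p,50) for p in L]);print(C.tolist(),C.mean(0))
for n,bx in(('top',(280,165,365,270)),('scene',(185,165,310,270))):
    im=snap(n,n+'1.png');blobs(n,im,'lid',(22,150,120),(35,255,255),110,15,bx)
t=cv2.imread('pics/t0.png')[:,:,::-1];print(cv2.cvtColor(t,cv2.COLOR_RGB2HSV)[258,427])
E
```

```text
[[522.8, -89.5, 50.0], [695.6, -96.9, 50.0], [700.5, 68.0, 50.0], [537.1, 78.9, 50.0]] [614.     -9.875  50.   ]
top lid 327.5 209.0 wh 17.7 17.7 45.0 [595.6 -27.7 110. ]
scene lid 237.5 197.0 wh 16.0 19.0 90.0 [600.6 -27.  110. ]
[120  21 167]
```

{"op": "apply_moves", "data": {"increments": [{"tx":0.025,"ty":-0.043,"tz":0,"rx":0,"ry":0,"rz":0,"claw":0.085},{"tx":0.05,"ty":-0.086,"tz":0,"rx":0,"ry":0,"rz":0,"claw":0.085}]}}

```text
clock: 0.4
eef_pos: [271.5, 524.6, 200.1]
tool_rot: [-3.141, -0.0, 2.796]
force: [1.4, 0.2, 0.3]
width: 84.9
```

{"op": "apply_moves", "data": {"increments": [{"tx":0.025,"ty":-0.042,"tz":0,"rx":0,"ry":0,"rz":0,"claw":0.085},{"tx":0.05,"ty":-0.085,"tz":0,"rx":0,"ry":0,"rz":0,"claw":0.085},{"tx":0.075,"ty":-0.127,"tz":0,"rx":0,"ry":0,"rz":0,"claw":0.085},{"tx":0.1,"ty":-0.17,"tz":0,"rx":0,"ry":0,"rz":0,"claw":0.085},{"tx":0.125,"ty":-0.213,"tz":0,"rx":0,"ry":0,"rz":0,"claw":0.085},{"tx":0.15,"ty":-0.256,"tz":0,"rx":0,"ry":0,"rz":0,"claw":0.085},{"tx":0.175,"ty":-0.298,"tz":0,"rx":0,"ry":0,"rz":0,"claw":0.085},{"tx":0.2,"ty":-0.341,"tz":0,"rx":0,"ry":0,"rz":0,"claw":0.085},{"tx":0.225,"ty":-0.384,"tz":0,"rx":0,"ry":0,"rz":0,"claw":0.085},{"tx":0.25,"ty":-0.427,"tz":0,"rx":0,"ry":0,"rz":0,"claw":0.085},{"tx":0.275,"ty":-0.469,"tz":0,"rx":0,"ry":0,"rz":0,"claw":0.085},{"tx":0.3,"ty":-0.512,"tz":0,"rx":0,"ry":0,"rz":0,"claw":0.085}]}}

```text
clock: 1.6
eef_pos: [572.8, 11.2, 200.8]
tool_rot: [3.141, -0.0, 2.793]
force: [0.3, 1.0, -0.6]
width: 85.0
```

```bash
python3 - <<'E'
from m import *
for n,bx in(('top',(270,155,375,270)),('scene',(175,155,320,280))):
    im=snap(n,n+'2.png');blobs(n,im,'lid',(22,150,120),(35,255,255),110,15,bx)
print(read_state()['eef_pos'],read_state()['qpos'])
E
```

```text
scene lid 237.5 197.0 wh 16.0 19.0 90.0 [600.6 -27.  110. ]
[575.07136964   3.34328977 200.8102046 ] [-0.11529825  0.51914144  0.08669437  1.73689777 -0.04823896  0.8850571
  1.20080799]
```

{"op": "apply_moves", "data": {"increments": [{"tx":0.024,"ty":-0.041,"tz":0,"rx":0,"ry":0,"rz":0,"claw":0.085},{"tx":0.024,"ty":-0.041,"tz":0,"rx":0,"ry":0,"rz":0,"claw":0.085},{"tx":0.024,"ty":-0.041,"tz":-0.03,"rx":0,"ry":0,"rz":0,"claw":0.085},{"tx":0.024,"ty":-0.041,"tz":-0.06,"rx":0,"ry":0,"rz":0,"claw":0.085},{"tx":0.024,"ty":-0.041,"tz":-0.09,"rx":0,"ry":0,"rz":0,"claw":0.085},{"tx":0.024,"ty":-0.041,"tz":-0.12,"rx":0,"ry":0,"rz":0,"claw":0.085},{"tx":0.024,"ty":-0.041,"tz":-0.133,"rx":0,"ry":0,"rz":0,"claw":0.085},{"tx":0.024,"ty":-0.041,"tz":-0.133,"rx":0,"ry":0,"rz":0,"claw":0.085}]}}

```text
clock: 2.5
eef_pos: [594.5, -27.8, 66.1]
tool_rot: [-3.14, -0.004, 2.793]
force: [-0.3, 0.3, -0.7]
width: 85.1
```

{"op": "apply_moves", "data": {"increments": [{"tx":0,"ty":0,"tz":0,"rx":0,"ry":0,"rz":0,"claw":0.04},{"tx":0,"ty":0,"tz":0,"rx":0,"ry":0,"rz":0,"claw":0.04},{"tx":0,"ty":0,"tz":0,"rx":0,"ry":0,"rz":0,"claw":0.04},{"tx":0,"ty":0,"tz":0,"rx":0,"ry":0,"rz":0,"claw":0.04},{"tx":0,"ty":0,"tz":0,"rx":0,"ry":0,"rz":0,"claw":0.04},{"tx":0,"ty":0,"tz":0,"rx":0,"ry":0,"rz":0,"claw":0.04},{"tx":0,"ty":0,"tz":0,"rx":0,"ry":0,"rz":0,"claw":0.04},{"tx":0,"ty":0,"tz":0.03,"rx":0,"ry":0,"rz":0,"claw":0.04},{"tx":0,"ty":0,"tz":0.06,"rx":0,"ry":0,"rz":0,"claw":0.04},{"tx":0,"ty":0,"tz":0.09,"rx":0,"ry":0,"rz":0,"claw":0.04}]}}

```text
clock: 3.5
eef_pos: [596.0, -28.1, 159.4]
tool_rot: [3.141, 0.0, 2.793]
force: [0.1, -0.2, -1.2]
width: 45.4
```

```bash
python3 - <<'E'
from m import *
t=cv2.imread('pics/t0.png')[:,:,::-1]
blobs('top',t,'felt',(100,8,100),(140,60,220),3,1000,(375,215,480,300))
s=cv2.imread('pics/s0.png')[:,:,::-1]
blobs('scene',s,'felt',(100,8,60),(140,80,220),3,1000,(120,105,240,190))
for n,im,b in(('top',t,(400,180,460,232)),('scene',s,(115,155,175,205))):
    hsv=cv2.cvtColor(im,cv2.COLOR_RGB2HSV);x0,y0,x1,y1=b
    print(hsv[(y0+y1)//2,(x0+x1)//2],hsv[y0+2,x0+2])
    m=cv2.inRange(hsv,(5,60,130),(20,175,255))[y0:y1,x0:x1];m=cv2.morphologyEx(m,2,np.ones((3,3)))
    c=max(cv2.findContours(m,0,1)[0],key=cv2.contourArea);e=cv2.fitEllipse(c);print(e,pl(n,e[0][0]+x0,e[0][1]+y0,3))
snap('scene','s3.png')
E
```

```text
top felt 427.1 258.0 wh 77.8 54.6 4.1 [ 481.7 -307.9    3. ]
scene felt 180.9 148.3 wh 77.0 46.5 30.1 [ 483.2 -307.3    3. ]
[ 15 126 228] [ 10 156 136]
((31.79751968383789, 23.016340255737305), (52.51805114746094, 64.51903533935547), 113.9826431274414) [ 632.1 -322.1    3. ]
[ 14 119 178] [ 10 136 116]
((31.063486099243164, 26.05771827697754), (31.338048934936523, 41.44324493408203), 73.67192077636719) [ 624.4 -313.     3. ]
```

```bash
python3 - <<'E'
from m import *
t=snap('top','t3.png')[150:275,270:380];s=cv2.imread('pics/s3.png')[130:275,180:320]
cv2.imwrite('pics/c4.png',np.hstack([cv2.resize(i,(400,400),interpolation=2) for i in(s,t[:,:,::-1])]))
print(read_state())
E
```

```text
{'clock': 3.6, 'qpos': array([-0.04810841,  0.59499502,  0.07650716,  1.71464764, -0.05836916,
        0.82464712,  1.27634418]), 'qd': array([ 0.00212586,  0.05450295, -0.00753769,  0.05515107, -0.00149011,
       -0.04920228,  0.00268543]), 'tau': array([-1.88477291e-01, -5.32768250e+01,  1.58570655e+00, -1.67867374e+01,
        5.90730604e-03,  6.30399920e-01, -1.58786232e-02]), 'eef_pos': array([599.5579809 , -28.33705038, 162.81219945]), 'tool_rot': array([3.13848218, 0.00897944, 2.79259788]), 'force': array([ 1.18021887, -0.09862713, -1.97153374]), 'torque': array([-0.05744687, -0.07356242,  0.04767611]), 'width': 45.032646213206135}
```

View pics/c4.png

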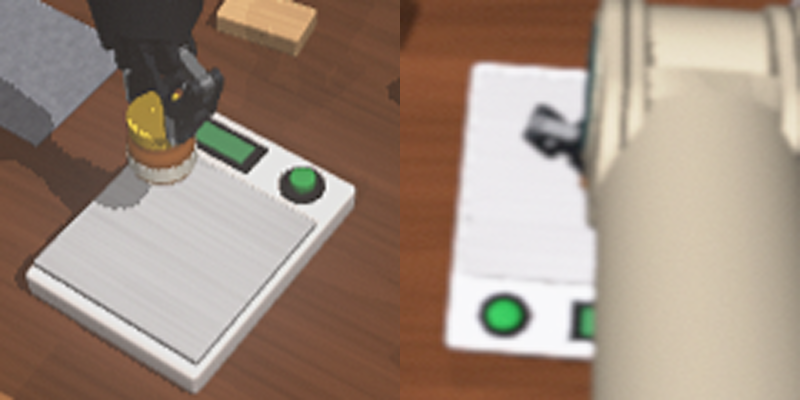

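{"op": "apply_moves", "data": {"increments": [{"tx":0.004,"ty":-0.04,"tz":0,"rx":0,"ry":0,"rz":0,"claw":0.04},{"tx":0.008,"ty":-0.08,"tz":0,"rx":0,"ry":0,"rz":0,"claw":0.04},{"tx":0.012,"ty":-0.12,"tz":0,"rx":0,"ry":0,"rz":0,"claw":0.04},{"tx":0.016,"ty":-0.16,"tz":0,"rx":0,"ry":0,"rz":0,"claw":0.04},{"tx":0.02,"ty":-0.2,"tz":0,"rx":0,"ry":0,"rz":0,"claw":0.04},{"tx":0.024,"ty":-0.24,"tz":0,"rx":0,"ry":0,"rz":0,"claw":0.04},{"tx":0.026,"ty":-0.27,"tz":0,"rx":0,"ry":0,"rz":0,"claw":0.04},{"tx":0.028,"ty":-0.289,"tz":0,"rx":0,"ry":0,"rz":0,"claw":0.04},{"tx":0.028,"ty":-0.289,"tz":0,"rx":0,"ry":0,"rz":0,"claw":0.04},{"tx":0.028,"ty":-0.289,"tz":-0.03,"rx":0,"ry":0,"rz":0,"claw":0.04},{"tx":0.028,"ty":-0.289,"tz":-0.06,"rx":0,"ry":0,"rz":0,"claw":0.04},{"tx":0.028,"ty":-0.289,"tz":-0.09,"rx":0,"ry":0,"rz":0,"claw":0.04}]}}

```text
clock: 4.8
eef_pos: [624.1, -315.0, 66.6]
tool_rot: [3.14, -0.001, 2.794]
force: [0.1, -0.1, -1.2]
width: 45.4
```

{"op": "apply_moves", "data": {"increments": [{"tx":0,"ty":0,"tz":-0.015,"rx":0,"ry":0,"rz":0,"claw":0.04},{"tx":0,"ty":0,"tz":-0.03,"rx":0,"ry":0,"rz":0,"claw":0.04},{"tx":0,"ty":0,"tz":-0.04,"rx":0,"ry":0,"rz":0,"claw":0.04},{"tx":0,"ty":0,"tz":-0.044,"rx":0,"ry":0,"rz":0,"claw":0.04},{"tx":0,"ty":0,"tz":-0.044,"rx":0,"ry":0,"rz":0,"claw":0.04}]}}

```text
clock: 5.3
eef_pos: [624.5, -317.2, 24.2]
tool_rot: [3.142, 0.001, 2.793]
force: [0.0, -0.4, -2.2]
width: 45.0
```

```bash
python3 - <<'E'
from m import *
s=snap('scene','s4.png')[90:230,80:240]
cv2.imwrite('pics/c5.png',cv2.resize(s,None,fx=3.5,fy=3.5,interpolation=2)[:,:,::-1])
r=read_state();print(r['eef_pos'],r['force'],r['width'])
E
```

```text
[ 624.7873228  -317.386978     24.59088949] [ 0.39883645  0.10042285 -2.13896672] 44.90525008806014
```

View pics/c5.png

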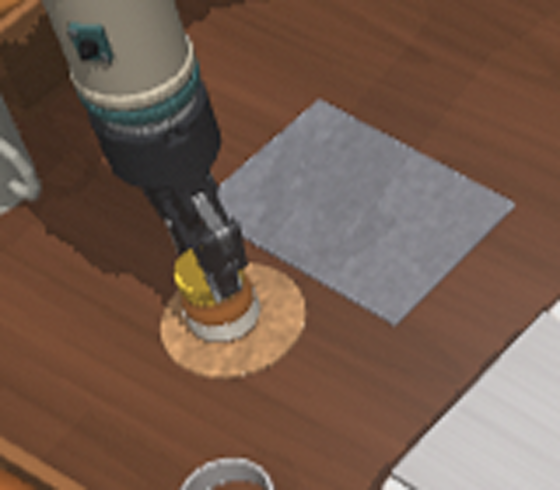

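Jar hangs a few mm above the cork centre (crop px (220,320)). Lowering gently.

{"op": "apply_moves", "data": {"increments": [{"tx":0,"ty":0,"tz":-0.002,"rx":0,"ry":0,"rz":0,"claw":0.04},{"tx":0,"ty":0,"tz":-0.003,"rx":0,"ry":0,"rz":0,"claw":0.04},{"tx":0,"ty":0,"tz":-0.004,"rx":0,"ry":0,"rz":0,"claw":0.04},{"tx":0,"ty":0,"tz":-0.004,"rx":0,"ry":0,"rz":0,"claw":0.04}]}}

```text
clock: 5.75
eef_pos: [625.3, -317.8, 23.0]
tool_rot: [-3.141, 0.003, 2.793]
force: [-3.2, 0.7, 10.2]
width: 45.4
```

Contact (10 N up). Release, back up.

{"op": "apply_moves", "data": {"increments": [{"tx":0,"ty":0,"tz":0.002,"rx":0,"ry":0,"rz":0,"claw":0.04},{"tx":0,"ty":0,"tz":0.002,"rx":0,"ry":0,"rz":0,"claw":0.06},{"tx":0,"ty":0,"tz":0.002,"rx":0,"ry":0,"rz":0,"claw":0.085},{"tx":0,"ty":0,"tz":0.002,"rx":0,"ry":0,"rz":0,"claw":0.085},{"tx":0,"ty":0,"tz":0.002,"rx":0,"ry":0,"rz":0,"claw":0.085},{"tx":0,"ty":0,"tz":0.002,"rx":0,"ry":0,"rz":0,"claw":0.085},{"tx":0,"ty":0,"tz":0.002,"rx":0,"ry":0,"rz":0,"claw":0.085},{"tx":0,"ty":0,"tz":0.03,"rx":0,"ry":0,"rz":0,"claw":0.085},{"tx":0,"ty":0,"tz":0.06,"rx":0,"ry":0,"rz":0,"claw":0.085},{"tx":0,"ty":0,"tz":0.1,"rx":0,"ry":0,"rz":0,"claw":0.085},{"tx":0,"ty":0,"tz":0.14,"rx":0,"ry":0,"rz":0,"claw":0.085},{"tx":0,"ty":0,"tz":0.17,"rx":0,"ry":0,"rz":0,"claw":0.085}]}}

```text
clock: 6.95
eef_pos: [624.8, -317.5, 192.7]
tool_rot: [-3.141, 0.003, 2.793]
force: [0.7, -0.4, 0.3]
width: 84.8
```

{"op": "apply_moves", "data": {"increments": [{"tx":-0.009,"ty":0.045,"tz":0,"rx":0,"ry":0,"rz":0,"claw":0.04},{"tx":-0.018,"ty":0.09,"tz":0,"rx":0,"ry":0,"rz":0,"claw":0.04},{"tx":-0.027,"ty":0.135,"tz":0,"rx":0,"ry":0,"rz":0,"claw":0.04},{"tx":-0.036,"ty":0.18,"tz":0,"rx":0,"ry":0,"rz":0,"claw":0.04},{"tx":-0.046,"ty":0.228,"tz":0,"rx":0,"ry":0,"rz":0,"claw":0.04},{"tx":-0.056,"ty":0.276,"tz":0,"rx":0,"ry":0,"rz":0,"claw":0.04},{"tx":-0.066,"ty":0.324,"tz":0,"rx":0,"ry":0,"rz":0,"claw":0.04},{"tx":-0.076,"ty":0.372,"tz":0,"rx":0,"ry":0,"rz":0,"claw":0.04},{"tx":-0.085,"ty":0.42,"tz":0,"rx":0,"ry":0,"rz":0,"claw":0.04},{"tx":-0.095,"ty":0.468,"tz":0,"rx":0,"ry":0,"rz":0,"claw":0.04},{"tx":-0.104,"ty":0.515,"tz":0,"rx":0,"ry":0,"rz":0,"claw":0.04},{"tx":-0.113,"ty":0.56,"tz":0,"rx":0,"ry":0,"rz":0,"claw":0.04}]}}

```text
clock: 8.15
eef_pos: [510.5, 245.1, 190.1]
tool_rot: [3.141, 0.0, 2.793]
force: [1.2, -0.5, -0.5]
width: 40.0
```

{"op": "apply_moves", "data": {"increments": [{"tx":-0.0095,"ty":0.045,"tz":0,"rx":0,"ry":0,"rz":0,"claw":0.04},{"tx":-0.0095,"ty":0.045,"tz":-0.03,"rx":0,"ry":0,"rz":0,"claw":0.04},{"tx":-0.0095,"ty":0.045,"tz":-0.07,"rx":0,"ry":0,"rz":0,"claw":0.04},{"tx":-0.0095,"ty":0.045,"tz":-0.09,"rx":0,"ry":0,"rz":0,"claw":0.04},{"tx":-0.0095,"ty":0.045,"tz":-0.09,"rx":0,"ry":0,"rz":0,"claw":0.04}]}}

```text
clock: 8.65
eef_pos: [499.3, 286.7, 97.0]
tool_rot: [-3.137, -0.004, 2.793]
force: [-0.6, -1.1, 0.6]
width: 39.9
```

```bash
python3 - <<'E'
from m import *
s=snap('scene','s5.png')
a=cv2.resize(s[90:200,90:240],None,fx=2.6,fy=2.6,interpolation=2);b=cv2.resize(s[110:290,310:460],(390,468),interpolation=2)
o=np.zeros((468,780,3),np.uint8);o[:a.shape[0],:390]=a;o[:,390:]=b
cv2.imwrite('pics/c6.png',o[:,:,::-1]);print(read_state()['eef_pos'],read_state()['width'])
E
```

```text
[500.83565259 287.4160949   98.89422313] 39.737635185977496
```

View pics/c6.png

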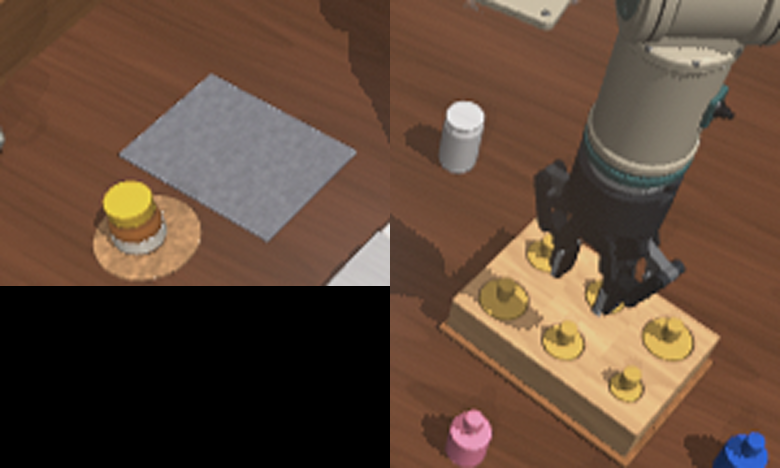

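```bash
python3 - <<'E'
from h import *
for z in(52,67,97,110,120):print(z,pl('scene',383.8,221.5,z))
for q in ((375.4,213.8),(392.7,229)):print(pl('scene',*q,105))
E
```

```text
52 [444.  281.3  52. ]
67 [454.6 282.6  67. ]
97 [476.  285.2  97. ]
110 [485.2 286.3 110. ]
120 [492.3 287.2 120. ]
[472.5 261.4 105. ]
[489.5 310.6 105. ]
```

```bash
python3 - <<'E'
from m import *
s=cv2.imread('pics/s5.png')[:,:,::-1];t=snap('top','t5.png')
blobs('scene',s,'lid',(22,150,120),(35,255,255),63,15,(110,130,180,210))
blobs('top',t,'lid',(22,150,120),(35,255,255),63,15,(395,170,470,240))
c=cv2.resize(t[190:310,140:270],None,fx=4.5,fy=4.5,interpolation=2)
cv2.imwrite('pics/c7.png',c[:,:,::-1])
E
```

```text
scene lid 139.3 167.8 wh 17.0 17.7 45.0 [ 629.4 -313.1   63. ]
top lid 437.0 203.0 wh 18.4 18.4 45.0 [ 624.7 -316.7   63. ]
```

View pics/c7.png

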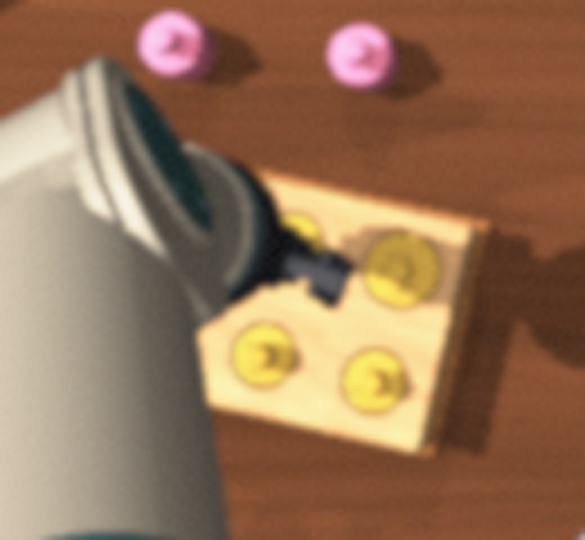

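Jar stands at (625,-317) on the cork, matching the TCP at release, so the TCP is trustworthy. Descending on M1.

{"op": "apply_moves", "data": {"increments": [{"tx":0,"ty":0.0005,"tz":-0.015,"rx":0,"ry":0,"rz":0,"claw":0.04},{"tx":0,"ty":0.0005,"tz":-0.03,"rx":0,"ry":0,"rz":0,"claw":0.04},{"tx":0,"ty":0.0005,"tz":-0.04,"rx":0,"ry":0,"rz":0,"claw":0.04},{"tx":0,"ty":0.0005,"tz":-0.044,"rx":0,"ry":0,"rz":0,"claw":0.04},{"tx":0,"ty":0.0005,"tz":-0.044,"rx":0,"ry":0,"rz":0,"claw":0.04},{"tx":0,"ty":0.0005,"tz":-0.044,"rx":0,"ry":0,"rz":0,"claw":0.04}]}}

```text
clock: 9.35
eef_pos: [502.2, 288.7, 56.6]
tool_rot: [3.141, 0.001, 2.793]
force: [0.4, 0.4, -0.2]
width: 40.2
```

{"op": "apply_moves", "data": {"increments": [{"tx":0,"ty":0,"tz":0,"rx":0,"ry":0,"rz":0,"claw":0.008},{"tx":0,"ty":0,"tz":0,"rx":0,"ry":0,"rz":0,"claw":0.008},{"tx":0,"ty":0,"tz":0,"rx":0,"ry":0,"rz":0,"claw":0.008},{"tx":0,"ty":0,"tz":0,"rx":0,"ry":0,"rz":0,"claw":0.008},{"tx":0,"ty":0,"tz":0,"rx":0,"ry":0,"rz":0,"claw":0.008},{"tx":0,"ty":0,"tz":0,"rx":0,"ry":0,"rz":0,"claw":0.008}]}}

```text
clock: 9.95
eef_pos: [501.6, 288.4, 55.8]
tool_rot: [-3.142, -0.0, 2.793]
force: [0.2, -0.1, 0.3]
width: 8.0
```

{"op": "apply_moves", "data": {"increments": [{"tx":0,"ty":0,"tz":0,"rx":0,"ry":0,"rz":0,"claw":0.0},{"tx":0,"ty":0,"tz":0,"rx":0,"ry":0,"rz":0,"claw":0.0},{"tx":0,"ty":0,"tz":0,"rx":0,"ry":0,"rz":0,"claw":0.0},{"tx":0,"ty":0,"tz":0,"rx":0,"ry":0,"rz":0,"claw":0.0}]}}

```text
clock: 10.35
eef_pos: [501.6, 288.4, 55.8]
tool_rot: [3.142, -0.0, 2.793]
force: [0.7, -0.1, 0.4]
width: -0.2
```

```bash
python3 - <<'E'
from m import *
s=snap('scene','s6.png');c=cv2.resize(s[170:290,320:450],None,fx=4.5,fy=4.5,interpolation=2)
cv2.imwrite('pics/c8.png',c[:,:,::-1]);r=read_state();print(r['tool_rot'],r['qpos'])
E
```

```text
[-3.14155292e+00 -7.12169362e-05  2.79277426e+00] [-0.59791853  0.72185069  0.0434843   1.84319845 -0.05268047  0.57772245
  0.70085222]
```

View pics/c8.png

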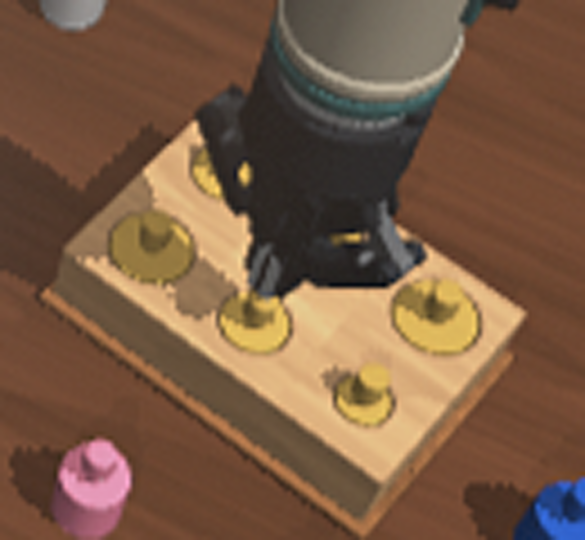

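The fingers closed just behind (base-ward of) the knob, so the real tip is ~20 mm off the reported TCP. Measuring that offset.

```bash
python3 - <<'E'
from h import *
s=snap('scene','s7.png')
for q in((262,287),(268,290),(275,293)):
    u=320+q[0]/4.5-.4;v=170+q[1]/4.5-.4;print([pl('scene',u,v,z).tolist() for z in(52,56,62)])
c=cv2.resize(s[205:255,355:410],None,fx=11,fy=11,interpolation=2);cv2.imwrite('pics/c9.png',c[:,:,::-1])
E
```

```text
[[481.8, 282.9, 52.0], [484.5, 283.2, 56.0], [488.5, 283.7, 62.0]]
[[481.9, 286.3, 52.0], [484.5, 286.6, 56.0], [488.5, 287.1, 62.0]]
[[481.6, 290.1, 52.0], [484.3, 290.4, 56.0], [488.3, 290.8, 62.0]]
```

View pics/c9.png

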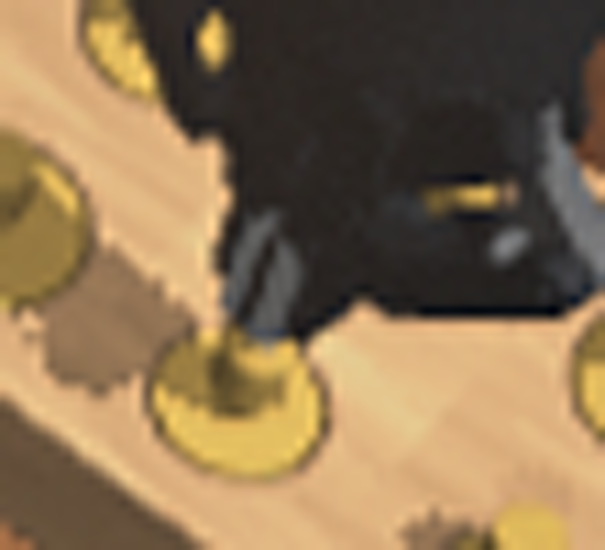

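The fingertips sit exactly on the line of sight of the knob top (501,288,76), so they are closed *above* the knob: true tip height ≈ reported z + ~22 mm (also explains gripping the jar by its 45 mm lid and the hover view). xy is right. Opening and going lower with force watched.

{"op": "apply_moves", "data": {"increments": [{"tx":0,"ty":0,"tz":0.01,"rx":0,"ry":0,"rz":0,"claw":0.04},{"tx":0,"ty":0,"tz":0.01,"rx":0,"ry":0,"rz":0,"claw":0.04},{"tx":0,"ty":0,"tz":0.01,"rx":0,"ry":0,"rz":0,"claw":0.04},{"tx":0,"ty":0,"tz":0.0,"rx":0,"ry":0,"rz":0,"claw":0.04},{"tx":0,"ty":0,"tz":-0.008,"rx":0,"ry":0,"rz":0,"claw":0.04},{"tx":0,"ty":0,"tz":-0.014,"rx":0,"ry":0,"rz":0,"claw":0.04},{"tx":0,"ty":0,"tz":-0.018,"rx":0,"ry":0,"rz":0,"claw":0.04},{"tx":0,"ty":0,"tz":-0.018,"rx":0,"ry":0,"rz":0,"claw":0.04}]}}

```text
clock: 11.25
eef_pos: [501.0, 288.0, 36.8]
tool_rot: [-3.14, -0.001, 2.793]
force: [-0.8, 0.2, 0.2]
width: 39.8
```

{"op": "apply_moves", "data": {"increments": [{"tx":0,"ty":0,"tz":0,"rx":0,"ry":0,"rz":0,"claw":0.008},{"tx":0,"ty":0,"tz":0,"rx":0,"ry":0,"rz":0,"claw":0.008},{"tx":0,"ty":0,"tz":0,"rx":0,"ry":0,"rz":0,"claw":0.008},{"tx":0,"ty":0,"tz":0,"rx":0,"ry":0,"rz":0,"claw":0.008},{"tx":0,"ty":0,"tz":0,"rx":0,"ry":0,"rz":0,"claw":0.008},{"tx":0,"ty":0,"tz":0,"rx":0,"ry":0,"rz":0,"claw":0.008}]}}

```text
clock: 11.85
eef_pos: [502.0, 288.7, 38.2]
tool_rot: [3.141, 0.001, 2.793]
force: [-1.4, 0.4, 2.5]
width: 12.0
```

{"op": "apply_moves", "data": {"increments": [{"tx":0,"ty":0,"tz":0,"rx":0,"ry":0,"rz":0,"claw":0.03},{"tx":0,"ty":0,"tz":0,"rx":0,"ry":0,"rz":0,"claw":0.03},{"tx":0,"ty":0,"tz":-0.003,"rx":0,"ry":0,"rz":0,"claw":0.03},{"tx":0,"ty":0,"tz":-0.005,"rx":0,"ry":0,"rz":0,"claw":0.03},{"tx":0,"ty":0,"tz":-0.005,"rx":0,"ry":0,"rz":0,"claw":0.03},{"tx":0,"ty":0,"tz":-0.005,"rx":0,"ry":0,"rz":0,"claw":0.008},{"tx":0,"ty":0,"tz":-0.005,"rx":0,"ry":0,"rz":0,"claw":0.008},{"tx":0,"ty":0,"tz":-0.005,"rx":0,"ry":0,"rz":0,"claw":0.008},{"tx":0,"ty":0,"tz":-0.005,"rx":0,"ry":0,"rz":0,"claw":0.008},{"tx":0,"ty":0,"tz":-0.005,"rx":0,"ry":0,"rz":0,"claw":0.008},{"tx":0,"ty":0,"tz":-0.005,"rx":0,"ry":0,"rz":0,"claw":0.008}]}}

```text
clock: 12.95
eef_pos: [501.7, 288.6, 32.8]
tool_rot: [3.141, 0.0, 2.793]
force: [0.1, 0.4, -0.9]
width: 12.9
```

```bash
python3 - <<'E'
from h import *
s=snap('scene','s8.png');t=snap('top','t8.png')
c=np.hstack([cv2.resize(s[190:270,340:420],(400,400),interpolation=2),cv2.resize(t[210:290,160:240],(400,400),interpolation=2)]);cv2.imwrite('pics/c10.png',c[:,:,::-1])
E
```

```text
(no output)
```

View pics/c10.png

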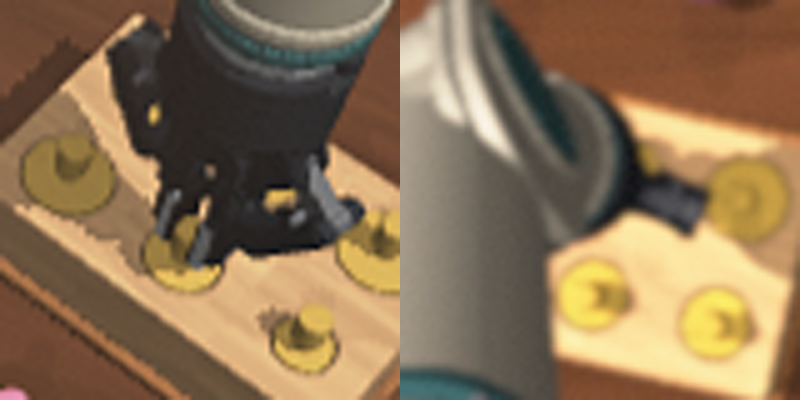

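Knob is between the fingertips (left view (185,230)). Lift straight up.

{"op": "apply_moves", "data": {"increments": [{"tx":0,"ty":0,"tz":0.008,"rx":0,"ry":0,"rz":0,"claw":0.004},{"tx":0,"ty":0,"tz":0.016,"rx":0,"ry":0,"rz":0,"claw":0.004},{"tx":0,"ty":0,"tz":0.024,"rx":0,"ry":0,"rz":0,"claw":0.004},{"tx":0,"ty":0,"tz":0.032,"rx":0,"ry":0,"rz":0,"claw":0.004},{"tx":0,"ty":0,"tz":0.04,"rx":0,"ry":0,"rz":0,"claw":0.004},{"tx":0,"ty":0,"tz":0.05,"rx":0,"ry":0,"rz":0,"claw":0.004},{"tx":0,"ty":0,"tz":0.07,"rx":0,"ry":0,"rz":0,"claw":0.004},{"tx":0,"ty":0,"tz":0.09,"rx":0,"ry":0,"rz":0,"claw":0.004},{"tx":0,"ty":0,"tz":0.09,"rx":0,"ry":0,"rz":0,"claw":0.004}]}}

```text
clock: 13.95
eef_pos: [503.7, 289.5, 125.8]
tool_rot: [3.137, 0.004, 2.793]
force: [-0.6, 1.0, -3.8]
width: 13.3
```

```bash
python3 - <<'E'
from h import *
s=snap('scene','s9.png');r=read_state();print(r['eef_pos'],r['force'],r['torque'],r['width'])
c=cv2.resize(s[150:270,330:440],None,fx=4.5,fy=4.5,interpolation=2);cv2.imwrite('pics/c11.png',c[:,:,::-1])
E
```

```text
[502.61325153 288.93197025 124.23152789] [-0.70089961  0.19258392 -3.53793093] [-0.01595223 -0.01808892  0.00460806] 12.940414174737754
```

View pics/c11.png

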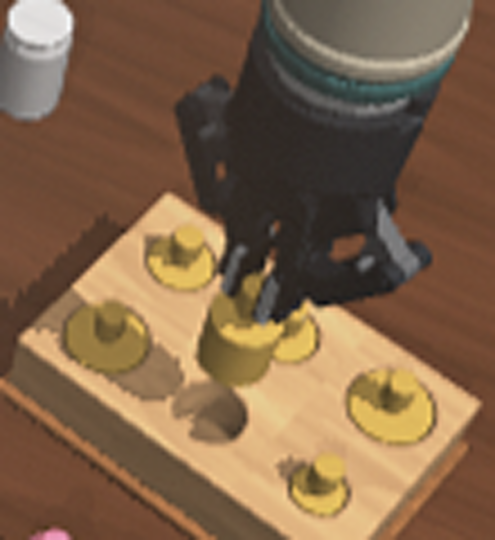

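M1 is out and upright, hole visible at (210,410). Carry to the platform.

{"op": "apply_moves", "data": {"increments": [{"tx":0,"ty":0,"tz":0.03,"rx":0,"ry":0,"rz":0,"claw":0.004},{"tx":0.02,"ty":-0.034,"tz":0.03,"rx":0,"ry":0,"rz":0,"claw":0.004},{"tx":0.04,"ty":-0.068,"tz":0.03,"rx":0,"ry":0,"rz":0,"claw":0.004},{"tx":0.06,"ty":-0.103,"tz":0.03,"rx":0,"ry":0,"rz":0,"claw":0.004},{"tx":0.08,"ty":-0.137,"tz":0.03,"rx":0,"ry":0,"rz":0,"claw":0.004},{"tx":0.1,"ty":-0.171,"tz":0.03,"rx":0,"ry":0,"rz":0,"claw":0.004},{"tx":0.12,"ty":-0.205,"tz":0.03,"rx":0,"ry":0,"rz":0,"claw":0.004},{"tx":0.14,"ty":-0.24,"tz":0.03,"rx":0,"ry":0,"rz":0,"claw":0.004},{"tx":0.15,"ty":-0.26,"tz":0.03,"rx":0,"ry":0,"rz":0,"claw":0.004},{"tx":0.1595,"ty":-0.2735,"tz":0.03,"rx":0,"ry":0,"rz":0,"claw":0.004},{"tx":0.1595,"ty":-0.2735,"tz":0.02,"rx":0,"ry":0,"rz":0,"claw":0.004},{"tx":0.1595,"ty":-0.2735,"tz":-0.005,"rx":0,"ry":0,"rz":0,"claw":0.004}]}}

```text
clock: 15.2
eef_pos: [662.4, 16.7, 118.4]
tool_rot: [3.139, 0.003, 2.793]
force: [0.5, 0.9, -4.1]
width: 12.8
```

{"op": "apply_moves", "data": {"increments": [{"tx":0,"ty":0,"tz":-0.02,"rx":0,"ry":0,"rz":0,"claw":0.004},{"tx":0,"ty":0,"tz":-0.036,"rx":0,"ry":0,"rz":0,"claw":0.004},{"tx":0,"ty":0,"tz":-0.043,"rx":0,"ry":0,"rz":0,"claw":0.004},{"tx":0,"ty":0,"tz":-0.046,"rx":0,"ry":0,"rz":0,"claw":0.004},{"tx":0,"ty":0,"tz":-0.048,"rx":0,"ry":0,"rz":0,"claw":0.004},{"tx":0,"ty":0,"tz":-0.048,"rx":0,"ry":0,"rz":0,"claw":0.004}]}}

```text
clock: 15.8
eef_pos: [661.5, 15.4, 70.3]
tool_rot: [3.141, 0.001, 2.793]
force: [-0.4, 0.2, -3.3]
width: 13.1
```

{"op": "apply_moves", "data": {"increments": [{"tx":0,"ty":0,"tz":-0.001,"rx":0,"ry":0,"rz":0,"claw":0.004},{"tx":0,"ty":0,"tz":-0.002,"rx":0,"ry":0,"rz":0,"claw":0.004},{"tx":0,"ty":0,"tz":-0.0025,"rx":0,"ry":0,"rz":0,"claw":0.004},{"tx":0,"ty":0,"tz":-0.0025,"rx":0,"ry":0,"rz":0,"claw":0.004}]}}

```text
clock: 16.2
eef_pos: [662.1, 15.1, 68.8]
tool_rot: [3.14, 0.002, 2.793]
force: [-0.4, 0.9, 5.8]
width: 12.7
```

{"op": "apply_moves", "data": {"increments": [{"tx":0,"ty":0,"tz":0.001,"rx":0,"ry":0,"rz":0,"claw":0.04},{"tx":0,"ty":0,"tz":0.001,"rx":0,"ry":0,"rz":0,"claw":0.04},{"tx":0,"ty":0,"tz":0.001,"rx":0,"ry":0,"rz":0,"claw":0.04},{"tx":0,"ty":0,"tz":0.02,"rx":0,"ry":0,"rz":0,"claw":0.04},{"tx":0,"ty":0,"tz":0.05,"rx":0,"ry":0,"rz":0,"claw":0.04},{"tx":-0.025,"ty":0.032,"tz":0.06,"rx":0,"ry":0,"rz":0,"claw":0.04},{"tx":-0.053,"ty":0.068,"tz":0.06,"rx":0,"ry":0,"rz":0,"claw":0.04},{"tx":-0.081,"ty":0.104,"tz":0.06,"rx":0,"ry":0,"rz":0,"claw":0.04},{"tx":-0.11,"ty":0.14,"tz":0.06,"rx":0,"ry":0,"rz":0,"claw":0.04},{"tx":-0.138,"ty":0.176,"tz":0.06,"rx":0,"ry":0,"rz":0,"claw":0.04},{"tx":-0.166,"ty":0.212,"tz":0.06,"rx":0,"ry":0,"rz":0,"claw":0.04},{"tx":-0.194,"ty":0.248,"tz":0.06,"rx":0,"ry":0,"rz":0,"claw":0.04}]}}

```text
clock: 17.4
eef_pos: [466.0, 264.2, 127.4]
tool_rot: [3.141, 0.0, 2.792]
force: [0.2, 0.1, 0.2]
width: 39.8
```

{"op": "apply_moves", "data": {"increments": [{"tx":-0.02,"ty":0.026,"tz":0,"rx":0,"ry":0,"rz":0,"claw":0.04},{"tx":-0.0305,"ty":0.038,"tz":0,"rx":0,"ry":0,"rz":0,"claw":0.04},{"tx":-0.0305,"ty":0.038,"tz":-0.03,"rx":0,"ry":0,"rz":0,"claw":0.04},{"tx":-0.0305,"ty":0.038,"tz":-0.06,"rx":0,"ry":0,"rz":0,"claw":0.04},{"tx":-0.0305,"ty":0.038,"tz":-0.08,"rx":0,"ry":0,"rz":0,"claw":0.04},{"tx":-0.0305,"ty":0.038,"tz":-0.092,"rx":0,"ry":0,"rz":0,"claw":0.04},{"tx":-0.0305,"ty":0.038,"tz":-0.0945,"rx":0,"ry":0,"rz":0,"claw":0.04},{"tx":-0.0305,"ty":0.038,"tz":-0.0945,"rx":0,"ry":0,"rz":0,"claw":0.04},{"tx":-0.0305,"ty":0.038,"tz":-0.0945,"rx":0,"ry":0,"rz":0,"claw":0.004},{"tx":-0.0305,"ty":0.038,"tz":-0.0945,"rx":0,"ry":0,"rz":0,"claw":0.004},{"tx":-0.0305,"ty":0.038,"tz":-0.0945,"rx":0,"ry":0,"rz":0,"claw":0.004},{"tx":-0.0305,"ty":0.038,"tz":-0.0945,"rx":0,"ry":0,"rz":0,"claw":0.004}]}}

```text
clock: 18.6
eef_pos: [437.5, 301.6, 33.9]
tool_rot: [3.139, 0.001, 2.793]
force: [0.9, 0.2, 6.7]
width: 13.0
```

```bash
python3 - <<'E'
from m import *
s=snap('scene','s10.png');r=read_state();print(r['eef_pos'],r['force'],r['torque'],r['width'])
blobs('scene',s,'brass on scale',(18,90,60),(35,255,255),90,10,(185,165,310,270))
blobs('scene',s,'lid',(22,150,120),(35,255,255),63,15,(110,130,180,210))
E
```

```text
[437.53427485 301.62177649  33.96771685] [0.37276014 0.42070979 7.05043381] [-0.04839839  0.10334018 -0.00226588] 12.717529929907391
scene brass on scale 238.3 233.0 wh 22.3 14.7 81.9 [670.4  21.1  90. ]
scene lid 139.3 167.8 wh 17.0 17.7 45.0 [ 629.4 -313.1   63. ]
```

Held. Lift straight up, carry to (613,-40).

{"op": "apply_moves", "data": {"increments": [{"tx":0,"ty":0,"tz":0.008,"rx":0,"ry":0,"rz":0,"claw":0.004},{"tx":0,"ty":0,"tz":0.016,"rx":0,"ry":0,"rz":0,"claw":0.004},{"tx":0,"ty":0,"tz":0.026,"rx":0,"ry":0,"rz":0,"claw":0.004},{"tx":0,"ty":0,"tz":0.038,"rx":0,"ry":0,"rz":0,"claw":0.004},{"tx":0,"ty":0,"tz":0.05,"rx":0,"ry":0,"rz":0,"claw":0.004},{"tx":0,"ty":0,"tz":0.08,"rx":0,"ry":0,"rz":0,"claw":0.004},{"tx":0,"ty":0,"tz":0.11,"rx":0,"ry":0,"rz":0,"claw":0.004},{"tx":0,"ty":0,"tz":0.12,"rx":0,"ry":0,"rz":0,"claw":0.004},{"tx":0.018,"ty":-0.034,"tz":0.12,"rx":0,"ry":0,"rz":0,"claw":0.004},{"tx":0.037,"ty":-0.072,"tz":0.12,"rx":0,"ry":0,"rz":0,"claw":0.004},{"tx":0.057,"ty":-0.11,"tz":0.12,"rx":0,"ry":0,"rz":0,"claw":0.004},{"tx":0.077,"ty":-0.148,"tz":0.12,"rx":0,"ry":0,"rz":0,"claw":0.004}]}}

```text
clock: 19.85
eef_pos: [513.4, 151.2, 152.5]
tool_rot: [-3.141, -0.001, 2.793]
force: [0.7, -0.1, -3.9]
width: 12.9
```

{"op": "apply_moves", "data": {"increments": [{"tx":0.02,"ty":-0.038,"tz":0,"rx":0,"ry":0,"rz":0,"claw":0.004},{"tx":0.04,"ty":-0.076,"tz":0,"rx":0,"ry":0,"rz":0,"claw":0.004},{"tx":0.06,"ty":-0.114,"tz":0,"rx":0,"ry":0,"rz":0,"claw":0.004},{"tx":0.08,"ty":-0.152,"tz":0,"rx":0,"ry":0,"rz":0,"claw":0.004},{"tx":0.0925,"ty":-0.178,"tz":0,"rx":0,"ry":0,"rz":0,"claw":0.004},{"tx":0.0995,"ty":-0.193,"tz":0,"rx":0,"ry":0,"rz":0,"claw":0.004},{"tx":0.0995,"ty":-0.193,"tz":-0.015,"rx":0,"ry":0,"rz":0,"claw":0.004},{"tx":0.0995,"ty":-0.193,"tz":-0.04,"rx":0,"ry":0,"rz":0,"claw":0.004},{"tx":0.0995,"ty":-0.193,"tz":-0.062,"rx":0,"ry":0,"rz":0,"claw":0.004},{"tx":0.0995,"ty":-0.193,"tz":-0.076,"rx":0,"ry":0,"rz":0,"claw":0.004},{"tx":0.0995,"ty":-0.193,"tz":-0.081,"rx":0,"ry":0,"rz":0,"claw":0.004},{"tx":0.0995,"ty":-0.193,"tz":-0.082,"rx":0,"ry":0,"rz":0,"claw":0.004}]}}

```text
clock: 21.05
eef_pos: [613.0, -39.5, 70.8]
tool_rot: [3.141, -0.001, 2.793]
force: [0.1, -0.7, -3.3]
width: 13.0
```

{"op": "apply_moves", "data": {"increments": [{"tx":0,"ty":0,"tz":-0.001,"rx":0,"ry":0,"rz":0,"claw":0.004},{"tx":0,"ty":0,"tz":-0.002,"rx":0,"ry":0,"rz":0,"claw":0.004},{"tx":0,"ty":0,"tz":-0.002,"rx":0,"ry":0,"rz":0,"claw":0.004}]}}

```text
clock: 21.35
eef_pos: [614.1, -40.0, 70.1]
tool_rot: [3.141, 0.002, 2.793]
force: [0.1, -0.3, 2.6]
width: 12.7
```

{"op": "apply_moves", "data": {"increments": [{"tx":0,"ty":0,"tz":0,"rx":0,"ry":0,"rz":0,"claw":0.04},{"tx":0,"ty":0,"tz":0.001,"rx":0,"ry":0,"rz":0,"claw":0.04},{"tx":0,"ty":0,"tz":0.001,"rx":0,"ry":0,"rz":0,"claw":0.04},{"tx":0,"ty":0,"tz":0.02,"rx":0,"ry":0,"rz":0,"claw":0.04},{"tx":0,"ty":0,"tz":0.05,"rx":0,"ry":0,"rz":0,"claw":0.04},{"tx":-0.02,"ty":0.03,"tz":0.06,"rx":0,"ry":0,"rz":0,"claw":0.04},{"tx":-0.044,"ty":0.065,"tz":0.06,"rx":0,"ry":0,"rz":0,"claw":0.04},{"tx":-0.069,"ty":0.101,"tz":0.06,"rx":0,"ry":0,"rz":0,"claw":0.04},{"tx":-0.094,"ty":0.137,"tz":0.06,"rx":0,"ry":0,"rz":0,"claw":0.04},{"tx":-0.119,"ty":0.173,"tz":0.06,"rx":0,"ry":0,"rz":0,"claw":0.04},{"tx":-0.144,"ty":0.209,"tz":0.06,"rx":0,"ry":0,"rz":0,"claw":0.04},{"tx":-0.165,"ty":0.24,"tz":0.06,"rx":0,"ry":0,"rz":0,"claw":0.04}]}}

```text
clock: 22.55
eef_pos: [446.7, 201.8, 129.0]
tool_rot: [3.141, -0.0, 2.794]
force: [-0.3, 0.6, 0.0]
width: 40.2
```

{"op": "apply_moves", "data": {"increments": [{"tx":-0.018,"ty":0.026,"tz":0,"rx":0,"ry":0,"rz":0,"claw":0.04},{"tx":-0.0245,"ty":0.036,"tz":0,"rx":0,"ry":0,"rz":0,"claw":0.04},{"tx":-0.0245,"ty":0.036,"tz":-0.03,"rx":0,"ry":0,"rz":0,"claw":0.04},{"tx":-0.0245,"ty":0.036,"tz":-0.06,"rx":0,"ry":0,"rz":0,"claw":0.04},{"tx":-0.0245,"ty":0.036,"tz":-0.08,"rx":0,"ry":0,"rz":0,"claw":0.04},{"tx":-0.0245,"ty":0.036,"tz":-0.092,"rx":0,"ry":0,"rz":0,"claw":0.04},{"tx":-0.0245,"ty":0.036,"tz":-0.0955,"rx":0,"ry":0,"rz":0,"claw":0.04},{"tx":-0.0245,"ty":0.036,"tz":-0.0955,"rx":0,"ry":0,"rz":0,"claw":0.04},{"tx":-0.0245,"ty":0.036,"tz":-0.0955,"rx":0,"ry":0,"rz":0,"claw":0.004},{"tx":-0.0245,"ty":0.036,"tz":-0.0955,"rx":0,"ry":0,"rz":0,"claw":0.004},{"tx":-0.0245,"ty":0.036,"tz":-0.0955,"rx":0,"ry":0,"rz":0,"claw":0.004},{"tx":-0.0245,"ty":0.036,"tz":-0.0955,"rx":0,"ry":0,"rz":0,"claw":0.004}]}}

```text
clock: 23.75
eef_pos: [424.6, 236.6, 34.3]
tool_rot: [3.139, 0.002, 2.793]
force: [0.4, 0.0, 7.1]
width: 12.6
```

{"op": "apply_moves", "data": {"increments": [{"tx":0,"ty":0,"tz":0.008,"rx":0,"ry":0,"rz":0,"claw":0.004},{"tx":0,"ty":0,"tz":0.016,"rx":0,"ry":0,"rz":0,"claw":0.004},{"tx":0,"ty":0,"tz":0.026,"rx":0,"ry":0,"rz":0,"claw":0.004},{"tx":0,"ty":0,"tz":0.038,"rx":0,"ry":0,"rz":0,"claw":0.004},{"tx":0,"ty":0,"tz":0.05,"rx":0,"ry":0,"rz":0,"claw":0.004},{"tx":0,"ty":0,"tz":0.08,"rx":0,"ry":0,"rz":0,"claw":0.004},{"tx":0,"ty":0,"tz":0.11,"rx":0,"ry":0,"rz":0,"claw":0.004},{"tx":0,"ty":0,"tz":0.12,"rx":0,"ry":0,"rz":0,"claw":0.004},{"tx":0.02,"ty":-0.032,"tz":0.12,"rx":0,"ry":0,"rz":0,"claw":0.004},{"tx":0.043,"ty":-0.068,"tz":0.12,"rx":0,"ry":0,"rz":0,"claw":0.004},{"tx":0.066,"ty":-0.104,"tz":0.12,"rx":0,"ry":0,"rz":0,"claw":0.004},{"tx":0.09,"ty":-0.14,"tz":0.12,"rx":0,"ry":0,"rz":0,"claw":0.004}]}}

```text
clock: 24.95
eef_pos: [513.3, 94.4, 153.0]
tool_rot: [-3.141, -0.002, 2.793]
force: [0.7, -0.0, -3.5]
width: 12.9
```

{"op": "apply_moves", "data": {"increments": [{"tx":0.02,"ty":-0.032,"tz":0,"rx":0,"ry":0,"rz":0,"claw":0.004},{"tx":0.04,"ty":-0.063,"tz":0,"rx":0,"ry":0,"rz":0,"claw":0.004},{"tx":0.0515,"ty":-0.081,"tz":0,"rx":0,"ry":0,"rz":0,"claw":0.004},{"tx":0.0515,"ty":-0.081,"tz":0,"rx":0,"ry":0,"rz":0,"claw":0.004},{"tx":0.0515,"ty":-0.081,"tz":-0.02,"rx":0,"ry":0,"rz":0,"claw":0.004},{"tx":0.0515,"ty":-0.081,"tz":-0.045,"rx":0,"ry":0,"rz":0,"claw":0.004},{"tx":0.0515,"ty":-0.081,"tz":-0.066,"rx":0,"ry":0,"rz":0,"claw":0.004},{"tx":0.0515,"ty":-0.081,"tz":-0.077,"rx":0,"ry":0,"rz":0,"claw":0.004},{"tx":0.0515,"ty":-0.081,"tz":-0.081,"rx":0,"ry":0,"rz":0,"claw":0.004},{"tx":0.0515,"ty":-0.081,"tz":-0.083,"rx":0,"ry":0,"rz":0,"claw":0.004},{"tx":0.0515,"ty":-0.081,"tz":-0.0845,"rx":0,"ry":0,"rz":0,"claw":0.004},{"tx":0.0515,"ty":-0.081,"tz":-0.0845,"rx":0,"ry":0,"rz":0,"claw":0.004}]}}

```text
clock: 26.15
eef_pos: [565.5, 15.3, 70.6]
tool_rot: [3.141, 0.001, 2.793]
force: [-2.4, 0.0, 3.6]
width: 12.7
```

{"op": "apply_moves", "data": {"increments": [{"tx":0,"ty":0,"tz":0,"rx":0,"ry":0,"rz":0,"claw":0.04},{"tx":0,"ty":0,"tz":0.001,"rx":0,"ry":0,"rz":0,"claw":0.04},{"tx":0,"ty":0,"tz":0.001,"rx":0,"ry":0,"rz":0,"claw":0.04},{"tx":0,"ty":0,"tz":0.02,"rx":0,"ry":0,"rz":0,"claw":0.04},{"tx":0,"ty":0,"tz":0.05,"rx":0,"ry":0,"rz":0,"claw":0.04},{"tx":0,"ty":0,"tz":0.06,"rx":0,"ry":0,"rz":0,"claw":0.0},{"tx":-0.034,"ty":0.013,"tz":0.06,"rx":0,"ry":0,"rz":0,"claw":0.0},{"tx":-0.0675,"ty":0.0265,"tz":0.06,"rx":0,"ry":0,"rz":0,"claw":0.0},{"tx":-0.0675,"ty":0.0265,"tz":0.04,"rx":0,"ry":0,"rz":0,"claw":0.0},{"tx":-0.0675,"ty":0.0265,"tz":0.01,"rx":0,"ry":0,"rz":0,"claw":0.0},{"tx":-0.0675,"ty":0.0265,"tz":-0.015,"rx":0,"ry":0,"rz":0,"claw":0.0},{"tx":-0.0675,"ty":0.0265,"tz":-0.025,"rx":0,"ry":0,"rz":0,"claw":0.0}]}}

```text
clock: 27.35
eef_pos: [496.2, 41.3, 41.8]
tool_rot: [-3.14, -0.003, 2.793]
force: [0.1, 0.5, 0.7]
width: 0.1
```

```bash
python3 - <<'E'
from m import *
s=snap('scene','s11.png');t=snap('top','t11.png');r=read_state();print(r['eef_pos'],r['force'],r['width'])
c=np.hstack([cv2.resize(s[150:280,180:310],(400,400),interpolation=2),cv2.resize(t[160:280,270:390],(400,400),interpolation=2)]);cv2.imwrite('pics/c12.png',c[:,:,::-1])
E
```

```text
[496.64587991  41.21241453  42.62089871] [-0.17344719  0.3634553  -0.1964865 ] -0.006260560093313186
```

View pics/c12.png

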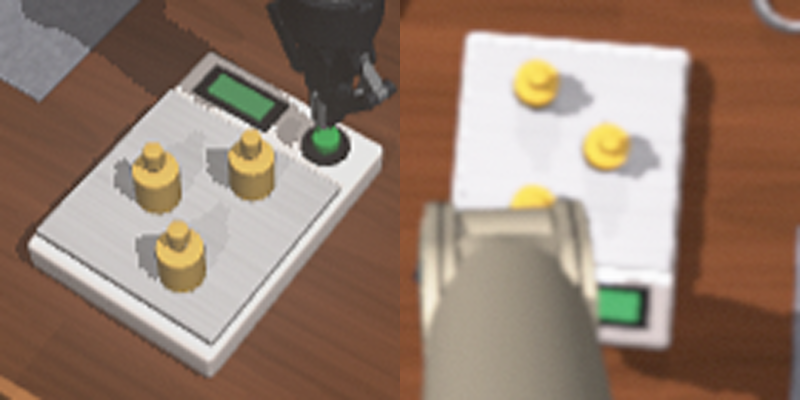

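Three weights stand on the platform; fingertips just above the green button. Pressing stepwise.

{"op": "apply_moves", "data": {"increments": [{"tx":0.001,"ty":0,"tz":-0.004,"rx":0,"ry":0,"rz":0,"claw":0.0},{"tx":0.001,"ty":0,"tz":-0.007,"rx":0,"ry":0,"rz":0,"claw":0.0},{"tx":0.001,"ty":0,"tz":-0.009,"rx":0,"ry":0,"rz":0,"claw":0.0},{"tx":0.001,"ty":0,"tz":-0.01,"rx":0,"ry":0,"rz":0,"claw":0.0},{"tx":0.001,"ty":0,"tz":-0.011,"rx":0,"ry":0,"rz":0,"claw":0.0},{"tx":0.001,"ty":0,"tz":-0.012,"rx":0,"ry":0,"rz":0,"claw":0.0}]}}

```text
clock: 28.05
eef_pos: [498.8, 41.4, 31.9]
tool_rot: [3.141, 0.0, 2.793]
force: [0.3, -0.5, -0.6]
width: 0.1
```

{"op": "apply_moves", "data": {"increments": [{"tx":0,"ty":0,"tz":-0.001,"rx":0,"ry":0,"rz":0,"claw":0.0},{"tx":0,"ty":0,"tz":-0.002,"rx":0,"ry":0,"rz":0,"claw":0.0},{"tx":0,"ty":0,"tz":-0.003,"rx":0,"ry":0,"rz":0,"claw":0.0},{"tx":0,"ty":0,"tz":-0.003,"rx":0,"ry":0,"rz":0,"claw":0.0}]}}

```text
clock: 28.45
eef_pos: [498.5, 41.4, 28.7]
tool_rot: [-3.141, -0.0, 2.793]
force: [-0.6, -0.2, 0.3]
width: 0.0
```

{"op": "apply_moves", "data": {"increments": [{"tx":0,"ty":0,"tz":-0.001,"rx":0,"ry":0,"rz":0,"claw":0.0},{"tx":0,"ty":0,"tz":-0.002,"rx":0,"ry":0,"rz":0,"claw":0.0},{"tx":0,"ty":0,"tz":-0.003,"rx":0,"ry":0,"rz":0,"claw":0.0},{"tx":0,"ty":0,"tz":-0.003,"rx":0,"ry":0,"rz":0,"claw":0.0}]}}

```text
clock: 28.85
eef_pos: [498.6, 41.4, 25.7]
tool_rot: [-3.142, -0.0, 2.793]
force: [-0.2, 0.3, 0.2]
width: 0.1
```

{"op": "apply_moves", "data": {"increments": [{"tx":0,"ty":0,"tz":-0.001,"rx":0,"ry":0,"rz":0,"claw":0.0},{"tx":0,"ty":0,"tz":-0.002,"rx":0,"ry":0,"rz":0,"claw":0.0},{"tx":0,"ty":0,"tz":-0.003,"rx":0,"ry":0,"rz":0,"claw":0.0},{"tx":0,"ty":0,"tz":-0.003,"rx":0,"ry":0,"rz":0,"claw":0.0}]}}

```text
clock: 29.25
eef_pos: [498.6, 41.4, 22.8]
tool_rot: [3.142, 0.0, 2.793]
force: [-0.4, 0.4, 2.2]
width: -0.3
```

{"op": "apply_moves", "data": {"increments": [{"tx":0,"ty":0,"tz":-0.001,"rx":0,"ry":0,"rz":0,"claw":0.0},{"tx":0,"ty":0,"tz":-0.002,"rx":0,"ry":0,"rz":0,"claw":0.0},{"tx":0,"ty":0,"tz":-0.003,"rx":0,"ry":0,"rz":0,"claw":0.0},{"tx":0,"ty":0,"tz":-0.004,"rx":0,"ry":0,"rz":0,"claw":0.0},{"tx":0,"ty":0,"tz":-0.004,"rx":0,"ry":0,"rz":0,"claw":0.0}]}}

```text
clock: 29.75
eef_pos: [498.7, 41.4, 19.5]
tool_rot: [3.141, 0.0, 2.793]
force: [-2.0, 0.1, 11.9]
width: 0.1
```

{"op": "apply_moves", "data": {"increments": [{"tx":0,"ty":0,"tz":-0.001,"rx":0,"ry":0,"rz":0,"claw":0.0},{"tx":0,"ty":0,"tz":-0.002,"rx":0,"ry":0,"rz":0,"claw":0.0},{"tx":0,"ty":0,"tz":-0.002,"rx":0,"ry":0,"rz":0,"claw":0.0},{"tx":0,"ty":0,"tz":-0.002,"rx":0,"ry":0,"rz":0,"claw":0.0}]}}

```text
clock: 30.15
eef_pos: [498.7, 41.4, 19.1]
tool_rot: [3.141, 0.001, 2.793]
force: [-6.3, -0.8, 29.6]
width: 0.1
```

Spring curve (0 N at 25.5, ~2.2 N at 22.8, hard stop at 19.4) shows the 6 mm full travel reached. Now retreat and fetch the weights for the felt.

{"op": "apply_moves", "data": {"increments": [{"tx":0,"ty":0,"tz":0.01,"rx":0,"ry":0,"rz":0,"claw":0.0},{"tx":0,"ty":0,"tz":0.04,"rx":0,"ry":0,"rz":0,"claw":0.0},{"tx":0,"ty":0,"tz":0.08,"rx":0,"ry":0,"rz":0,"claw":0.04},{"tx":0,"ty":0,"tz":0.11,"rx":0,"ry":0,"rz":0,"claw":0.04},{"tx":0.033,"ty":-0.013,"tz":0.11,"rx":0,"ry":0,"rz":0,"claw":0.04},{"tx":0.0665,"ty":-0.0265,"tz":0.11,"rx":0,"ry":0,"rz":0,"claw":0.04},{"tx":0.0665,"ty":-0.0265,"tz":0.11,"rx":0,"ry":0,"rz":0,"claw":0.04}]}}

```text
clock: 30.85
eef_pos: [570.2, 12.2, 127.2]
tool_rot: [3.141, 0.007, 2.79]
force: [-1.0, 0.1, -0.1]
width: 40.0
```

```bash
python3 - <<'E'
from m import *
s=snap('scene','s12.png');t=snap('top','t12.png');print(read_state()['eef_pos'])
blobs('scene',s,'brass',(18,90,60),(35,255,255),80,10,(185,165,310,270))
blobs('scene',cv2.imread('pics/s11.png')[:,:,::-1],'brass before',(18,90,60),(35,255,255),80,10,(185,165,310,270))
blobs('scene',s,'lid',(22,150,120),(35,255,255),63,15,(100,120,200,220))
E
```

```text
[564.75257871  14.54191953 126.08709822]
scene brass 238.3 233.0 wh 22.3 14.7 81.9 [665.6  17.2  80. ]
scene brass 230.3 207.2 wh 22.5 14.4 81.9 [616.8 -38.6  80. ]
scene brass 261.0 203.0 wh 22.0 14.0 90.0 [568.7  16.1  80. ]
scene brass before 238.5 233.0 wh 22.0 15.0 90.0 [665.4  17.7  80. ]
scene brass before 230.3 207.2 wh 22.3 14.4 81.9 [617.  -38.5  80. ]
scene brass before 261.0 203.0 wh 22.0 14.0 90.0 [568.7  16.1  80. ]
scene lid 139.3 167.8 wh 17.0 17.7 45.0 [ 629.4 -313.1   63. ]
```

{"op": "apply_moves", "data": {"increments": [{"tx":0,"ty":0,"tz":-0.025,"rx":0,"ry":0,"rz":0,"claw":0.04},{"tx":0,"ty":0,"tz":-0.045,"rx":0,"ry":0,"rz":0,"claw":0.04},{"tx":0,"ty":0,"tz":-0.055,"rx":0,"ry":0,"rz":0,"claw":0.04},{"tx":0,"ty":0,"tz":-0.0575,"rx":0,"ry":0,"rz":0,"claw":0.04},{"tx":0,"ty":0,"tz":-0.0575,"rx":0,"ry":0,"rz":0,"claw":0.04},{"tx":0,"ty":0,"tz":-0.0575,"rx":0,"ry":0,"rz":0,"claw":0.004},{"tx":0,"ty":0,"tz":-0.0575,"rx":0,"ry":0,"rz":0,"claw":0.004},{"tx":0,"ty":0,"tz":-0.0575,"rx":0,"ry":0,"rz":0,"claw":0.004},{"tx":0,"ty":0,"tz":-0.0575,"rx":0,"ry":0,"rz":0,"claw":0.004},{"tx":0,"ty":0,"tz":-0.03,"rx":0,"ry":0,"rz":0,"claw":0.004},{"tx":0,"ty":0,"tz":0.01,"rx":0,"ry":0,"rz":0,"claw":0.004},{"tx":0,"ty":0,"tz":0.03,"rx":0,"ry":0,"rz":0,"claw":0.004}]}}

```text
clock: 32.15
eef_pos: [565.9, 14.6, 159.0]
tool_rot: [3.141, 0.002, 2.792]
force: [1.2, 0.7, -3.0]
width: 12.7
```

{"op": "apply_moves", "data": {"increments": [{"tx":-0.01,"ty":-0.035,"tz":0,"rx":0,"ry":0,"rz":0,"claw":0.004},{"tx":-0.022,"ty":-0.079,"tz":0,"rx":0,"ry":0,"rz":0,"claw":0.004},{"tx":-0.034,"ty":-0.122,"tz":0,"rx":0,"ry":0,"rz":0,"claw":0.004},{"tx":-0.046,"ty":-0.165,"tz":0,"rx":0,"ry":0,"rz":0,"claw":0.004},{"tx":-0.058,"ty":-0.208,"tz":0,"rx":0,"ry":0,"rz":0,"claw":0.004},{"tx":-0.07,"ty":-0.251,"tz":0,"rx":0,"ry":0,"rz":0,"claw":0.004},{"tx":-0.082,"ty":-0.294,"tz":0,"rx":0,"ry":0,"rz":0,"claw":0.004},{"tx":-0.094,"ty":-0.337,"tz":0,"rx":0,"ry":0,"rz":0,"claw":0.004},{"tx":-0.105,"ty":-0.375,"tz":0,"rx":0,"ry":0,"rz":0,"claw":0.004},{"tx":-0.105,"ty":-0.375,"tz":-0.02,"rx":0,"ry":0,"rz":0,"claw":0.004},{"tx":-0.105,"ty":-0.375,"tz":-0.06,"rx":0,"ry":0,"rz":0,"claw":0.004},{"tx":-0.105,"ty":-0.375,"tz":-0.1,"rx":0,"ry":0,"rz":0,"claw":0.004}]}}

```text
clock: 33.35
eef_pos: [459.7, -360.7, 55.8]
tool_rot: [-3.141, 0.001, 2.792]
force: [1.3, -0.3, -3.5]
width: 12.7
```

{"op": "apply_moves", "data": {"increments": [{"tx":0,"ty":0,"tz":-0.02,"rx":0,"ry":0,"rz":0,"claw":0.004},{"tx":0,"ty":0,"tz":-0.03,"rx":0,"ry":0,"rz":0,"claw":0.004},{"tx":0,"ty":0,"tz":-0.033,"rx":0,"ry":0,"rz":0,"claw":0.004},{"tx":0,"ty":0,"tz":-0.034,"rx":0,"ry":0,"rz":0,"claw":0.004},{"tx":0,"ty":0,"tz":-0.0355,"rx":0,"ry":0,"rz":0,"claw":0.004},{"tx":0,"ty":0,"tz":-0.0355,"rx":0,"ry":0,"rz":0,"claw":0.004}]}}

```text
clock: 33.95
eef_pos: [459.8, -359.8, 23.7]
tool_rot: [3.141, -0.0, 2.793]
force: [-4.5, 4.1, 10.6]
width: 12.7
```

{"op": "apply_moves", "data": {"increments": [{"tx":0,"ty":0,"tz":0.001,"rx":0,"ry":0,"rz":0,"claw":0.004},{"tx":0,"ty":0,"tz":0.0015,"rx":0,"ry":0,"rz":0,"claw":0.04},{"tx":0,"ty":0,"tz":0.0015,"rx":0,"ry":0,"rz":0,"claw":0.04},{"tx":0,"ty":0,"tz":0.0015,"rx":0,"ry":0,"rz":0,"claw":0.04},{"tx":0,"ty":0,"tz":0.025,"rx":0,"ry":0,"rz":0,"claw":0.04},{"tx":0,"ty":0,"tz":0.065,"rx":0,"ry":0,"rz":0,"claw":0.04},{"tx":0,"ty":0,"tz":0.105,"rx":0,"ry":0,"rz":0,"claw":0.04},{"tx":0.019,"ty":0.04,"tz":0.105,"rx":0,"ry":0,"rz":0,"claw":0.04},{"tx":0.038,"ty":0.08,"tz":0.105,"rx":0,"ry":0,"rz":0,"claw":0.04},{"tx":0.057,"ty":0.12,"tz":0.105,"rx":0,"ry":0,"rz":0,"claw":0.04},{"tx":0.076,"ty":0.16,"tz":0.105,"rx":0,"ry":0,"rz":0,"claw":0.04},{"tx":0.096,"ty":0.2,"tz":0.105,"rx":0,"ry":0,"rz":0,"claw":0.04}]}}

```text
clock: 35.15
eef_pos: [556.8, -158.7, 126.5]
tool_rot: [-3.142, 0.0, 2.792]
force: [0.7, -1.2, -0.4]
width: 40.2
```

{"op": "apply_moves", "data": {"increments": [{"tx":0.019,"ty":0.04,"tz":0,"rx":0,"ry":0,"rz":0,"claw":0.04},{"tx":0.038,"ty":0.08,"tz":0,"rx":0,"ry":0,"rz":0,"claw":0.04},{"tx":0.052,"ty":0.11,"tz":0,"rx":0,"ry":0,"rz":0,"claw":0.04},{"tx":0.057,"ty":0.12,"tz":0,"rx":0,"ry":0,"rz":0,"claw":0.04},{"tx":0.057,"ty":0.12,"tz":-0.01,"rx":0,"ry":0,"rz":0,"claw":0.04},{"tx":0.057,"ty":0.12,"tz":-0.035,"rx":0,"ry":0,"rz":0,"claw":0.04},{"tx":0.057,"ty":0.12,"tz":-0.052,"rx":0,"ry":0,"rz":0,"claw":0.04},{"tx":0.057,"ty":0.12,"tz":-0.057,"rx":0,"ry":0,"rz":0,"claw":0.04},{"tx":0.057,"ty":0.12,"tz":-0.057,"rx":0,"ry":0,"rz":0,"claw":0.04},{"tx":0.057,"ty":0.12,"tz":-0.057,"rx":0,"ry":0,"rz":0,"claw":0.004},{"tx":0.057,"ty":0.12,"tz":-0.057,"rx":0,"ry":0,"rz":0,"claw":0.004},{"tx":0.057,"ty":0.12,"tz":-0.057,"rx":0,"ry":0,"rz":0,"claw":0.004}]}}

```text
clock: 36.35
eef_pos: [613.9, -40.4, 70.4]
tool_rot: [3.141, 0.002, 2.793]
force: [0.7, -0.4, 3.4]
width: 12.9
```

{"op": "apply_moves", "data": {"increments": [{"tx":0,"ty":0,"tz":0,"rx":0,"ry":0,"rz":0,"claw":0.004},{"tx":0,"ty":0,"tz":0.03,"rx":0,"ry":0,"rz":0,"claw":0.004},{"tx":0,"ty":0,"tz":0.07,"rx":0,"ry":0,"rz":0,"claw":0.004},{"tx":0,"ty":0,"tz":0.085,"rx":0,"ry":0,"rz":0,"claw":0.004},{"tx":-0.015,"ty":-0.038,"tz":0.085,"rx":0,"ry":0,"rz":0,"claw":0.004},{"tx":-0.031,"ty":-0.077,"tz":0.085,"rx":0,"ry":0,"rz":0,"claw":0.004},{"tx":-0.047,"ty":-0.116,"tz":0.085,"rx":0,"ry":0,"rz":0,"claw":0.004},{"tx":-0.063,"ty":-0.155,"tz":0.085,"rx":0,"ry":0,"rz":0,"claw":0.004},{"tx":-0.079,"ty":-0.195,"tz":0.085,"rx":0,"ry":0,"rz":0,"claw":0.004},{"tx":-0.095,"ty":-0.235,"tz":0.085,"rx":0,"ry":0,"rz":0,"claw":0.004},{"tx":-0.108,"ty":-0.267,"tz":0.085,"rx":0,"ry":0,"rz":0,"claw":0.004},{"tx":-0.108,"ty":-0.267,"tz":0.07,"rx":0,"ry":0,"rz":0,"claw":0.004}]}}

```text
clock: 37.55
eef_pos: [502.0, -315.6, 140.7]
tool_rot: [-3.135, 0.003, 2.783]
force: [-0.6, -0.5, -3.4]
width: 12.8
```

{"op": "apply_moves", "data": {"increments": [{"tx":0,"ty":0,"tz":-0.04,"rx":0,"ry":0,"rz":0,"claw":0.004},{"tx":0,"ty":0,"tz":-0.08,"rx":0,"ry":0,"rz":0,"claw":0.004},{"tx":0,"ty":0,"tz":-0.102,"rx":0,"ry":0,"rz":0,"claw":0.004},{"tx":0,"ty":0,"tz":-0.112,"rx":0,"ry":0,"rz":0,"claw":0.004},{"tx":0,"ty":0,"tz":-0.115,"rx":0,"ry":0,"rz":0,"claw":0.004},{"tx":0,"ty":0,"tz":-0.1165,"rx":0,"ry":0,"rz":0,"claw":0.004},{"tx":0,"ty":0,"tz":-0.1175,"rx":0,"ry":0,"rz":0,"claw":0.004},{"tx":0,"ty":0,"tz":-0.1175,"rx":0,"ry":0,"rz":0,"claw":0.004}]}}

```text
clock: 38.35
eef_pos: [506.3, -307.6, 23.4]
tool_rot: [-3.141, 0.003, 2.793]
force: [-1.0, 0.3, 3.2]
width: 12.9
```

{"op": "apply_moves", "data": {"increments": [{"tx":0,"ty":0,"tz":0.0005,"rx":0,"ry":0,"rz":0,"claw":0.04},{"tx":0,"ty":0,"tz":0.001,"rx":0,"ry":0,"rz":0,"claw":0.04},{"tx":0,"ty":0,"tz":0.001,"rx":0,"ry":0,"rz":0,"claw":0.04},{"tx":0,"ty":0,"tz":0.025,"rx":0,"ry":0,"rz":0,"claw":0.04},{"tx":0,"ty":0,"tz":0.065,"rx":0,"ry":0,"rz":0,"claw":0.04},{"tx":0,"ty":0,"tz":0.105,"rx":0,"ry":0,"rz":0,"claw":0.04},{"tx":0.019,"ty":0.04,"tz":0.105,"rx":0,"ry":0,"rz":0,"claw":0.04},{"tx":0.038,"ty":0.08,"tz":0.105,"rx":0,"ry":0,"rz":0,"claw":0.04},{"tx":0.057,"ty":0.12,"tz":0.105,"rx":0,"ry":0,"rz":0,"claw":0.04},{"tx":0.077,"ty":0.16,"tz":0.105,"rx":0,"ry":0,"rz":0,"claw":0.04},{"tx":0.097,"ty":0.2,"tz":0.105,"rx":0,"ry":0,"rz":0,"claw":0.04},{"tx":0.117,"ty":0.24,"tz":0.105,"rx":0,"ry":0,"rz":0,"claw":0.04}]}}

```text
clock: 39.55
eef_pos: [622.8, -65.5, 127.0]
tool_rot: [-3.142, 0.0, 2.793]
force: [-0.5, -0.4, 0.4]
width: 39.9
```

{"op": "apply_moves", "data": {"increments": [{"tx":0.019,"ty":0.04,"tz":0,"rx":0,"ry":0,"rz":0,"claw":0.04},{"tx":0.033,"ty":0.07,"tz":0,"rx":0,"ry":0,"rz":0,"claw":0.04},{"tx":0.039,"ty":0.082,"tz":0,"rx":0,"ry":0,"rz":0,"claw":0.04},{"tx":0.039,"ty":0.082,"tz":0,"rx":0,"ry":0,"rz":0,"claw":0.04},{"tx":0.039,"ty":0.082,"tz":-0.02,"rx":0,"ry":0,"rz":0,"claw":0.04},{"tx":0.039,"ty":0.082,"tz":-0.045,"rx":0,"ry":0,"rz":0,"claw":0.04},{"tx":0.039,"ty":0.082,"tz":-0.055,"rx":0,"ry":0,"rz":0,"claw":0.04},{"tx":0.039,"ty":0.082,"tz":-0.0575,"rx":0,"ry":0,"rz":0,"claw":0.04},{"tx":0.039,"ty":0.082,"tz":-0.0575,"rx":0,"ry":0,"rz":0,"claw":0.04},{"tx":0.039,"ty":0.082,"tz":-0.0575,"rx":0,"ry":0,"rz":0,"claw":0.004},{"tx":0.039,"ty":0.082,"tz":-0.0575,"rx":0,"ry":0,"rz":0,"claw":0.004},{"tx":0.039,"ty":0.082,"tz":-0.0575,"rx":0,"ry":0,"rz":0,"claw":0.004}]}}

```text
clock: 40.75
eef_pos: [662.2, 15.0, 70.6]
tool_rot: [3.141, 0.002, 2.793]
force: [0.9, -0.2, 4.2]
width: 12.6
```

{"op": "apply_moves", "data": {"increments": [{"tx":0,"ty":0,"tz":0,"rx":0,"ry":0,"rz":0,"claw":0.004},{"tx":0,"ty":0,"tz":0.03,"rx":0,"ry":0,"rz":0,"claw":0.004},{"tx":0,"ty":0,"tz":0.07,"rx":0,"ry":0,"rz":0,"claw":0.004},{"tx":0,"ty":0,"tz":0.085,"rx":0,"ry":0,"rz":0,"claw":0.004},{"tx":-0.024,"ty":-0.032,"tz":0.085,"rx":0,"ry":0,"rz":0,"claw":0.004},{"tx":-0.05,"ty":-0.067,"tz":0.085,"rx":0,"ry":0,"rz":0,"claw":0.004},{"tx":-0.076,"ty":-0.102,"tz":0.085,"rx":0,"ry":0,"rz":0,"claw":0.004},{"tx":-0.102,"ty":-0.137,"tz":0.085,"rx":0,"ry":0,"rz":0,"claw":0.004},{"tx":-0.128,"ty":-0.172,"tz":0.085,"rx":0,"ry":0,"rz":0,"claw":0.004},{"tx":-0.154,"ty":-0.207,"tz":0.085,"rx":0,"ry":0,"rz":0,"claw":0.004},{"tx":-0.18,"ty":-0.242,"tz":0.085,"rx":0,"ry":0,"rz":0,"claw":0.004},{"tx":-0.201,"ty":-0.27,"tz":0.085,"rx":0,"ry":0,"rz":0,"claw":0.004}]}}

```text
clock: 41.95
eef_pos: [457.3, -257.1, 153.5]
tool_rot: [-3.141, -0.002, 2.791]
force: [0.7, -1.0, -4.2]
width: 12.9
```

{"op": "apply_moves", "data": {"increments": [{"tx":0,"ty":0,"tz":0,"rx":0,"ry":0,"rz":0,"claw":0.004},{"tx":0,"ty":0,"tz":-0.03,"rx":0,"ry":0,"rz":0,"claw":0.004},{"tx":0,"ty":0,"tz":-0.07,"rx":0,"ry":0,"rz":0,"claw":0.004},{"tx":0,"ty":0,"tz":-0.11,"rx":0,"ry":0,"rz":0,"claw":0.004},{"tx":0,"ty":0,"tz":-0.125,"rx":0,"ry":0,"rz":0,"claw":0.004},{"tx":0,"ty":0,"tz":-0.13,"rx":0,"ry":0,"rz":0,"claw":0.004},{"tx":0,"ty":0,"tz":-0.1315,"rx":0,"ry":0,"rz":0,"claw":0.004},{"tx":0,"ty":0,"tz":-0.1325,"rx":0,"ry":0,"rz":0,"claw":0.004},{"tx":0,"ty":0,"tz":-0.1325,"rx":0,"ry":0,"rz":0,"claw":0.004}]}}

```text
clock: 42.85
eef_pos: [459.1, -253.7, 23.7]
tool_rot: [3.14, -0.002, 2.793]
force: [-5.1, 3.2, 22.2]
width: 12.6
```

{"op": "apply_moves", "data": {"increments": [{"tx":0,"ty":0,"tz":0.002,"rx":0,"ry":0,"rz":0,"claw":0.004},{"tx":0,"ty":0,"tz":0.002,"rx":0,"ry":0,"rz":0,"claw":0.04},{"tx":0,"ty":0,"tz":0.002,"rx":0,"ry":0,"rz":0,"claw":0.04},{"tx":0,"ty":0,"tz":0.002,"rx":0,"ry":0,"rz":0,"claw":0.04},{"tx":0,"ty":0,"tz":0.03,"rx":0,"ry":0,"rz":0,"claw":0.04},{"tx":0,"ty":0,"tz":0.08,"rx":0,"ry":0,"rz":0,"claw":0.04},{"tx":0,"ty":0,"tz":0.13,"rx":0,"ry":0,"rz":0,"claw":0.04},{"tx":0.02,"ty":0.05,"tz":0.17,"rx":0,"ry":0,"rz":0,"claw":0.04},{"tx":0.04,"ty":0.1,"tz":0.17,"rx":0,"ry":0,"rz":0,"claw":0.04},{"tx":0.05,"ty":0.15,"tz":0.17,"rx":0,"ry":0,"rz":0,"claw":0.04},{"tx":0.05,"ty":0.2,"tz":0.17,"rx":0,"ry":0,"rz":0,"claw":0.04},{"tx":0.05,"ty":0.25,"tz":0.17,"rx":0,"ry":0,"rz":0,"claw":0.04}]}}

```text
clock: 44.05
eef_pos: [510.4, -21.6, 191.9]
tool_rot: [3.141, 0.001, 2.793]
force: [0.5, 0.4, -0.0]
width: 40.2
```

{"op": "apply_moves", "data": {"increments": [{"tx":0,"ty":0.05,"tz":0,"rx":0,"ry":0,"rz":0,"claw":0.04},{"tx":0,"ty":0.09,"tz":0,"rx":0,"ry":0,"rz":0,"claw":0.04},{"tx":0,"ty":0.1,"tz":0,"rx":0,"ry":0,"rz":0,"claw":0.04},{"tx":0,"ty":0.1,"tz":0,"rx":0,"ry":0,"rz":0,"claw":0.04}]}}

```text
clock: 44.45
eef_pos: [509.6, 78.5, 191.5]
tool_rot: [3.141, -0.0, 2.797]
force: [-0.1, -0.6, -0.5]
width: 40.0
```

```bash
python3 - <<'E'
from m import *
s=snap('scene','s13.png');t=snap('top','t13.png');r=read_state();print(r['clock'],r['eef_pos'],r['force'])
blobs('scene',s,'brass',(18,90,60),(35,255,255),33,10,(130,100,240,200))
blobs('top',t,'brass',(18,90,60),(35,255,255),41,10,(375,220,480,300))
for n,im,b in(('scene',s,(110,130,162,200)),('top',t,(395,170,470,232))):blobs(n,im,'lid',(22,150,120),(35,255,255),63,15,b)
c=np.hstack([cv2.resize(s,(400,300)),cv2.resize(t,(400,300))])
d=np.hstack([cv2.resize(s[100:220,100:260],(400,300),interpolation=2),cv2.resize(t[180:300,360:520],(400,300),interpolation=2)])
cv2.imwrite('pics/c13.png',np.vstack([c,d])[:,:,::-1])
E
```

```text
44.55 [509.81516727  74.74423748 191.62307048] [-0.23917724 -0.95109791  0.0493278 ]
scene brass 132.5 159.0 wh 14.0 5.0 90.0 [ 600.6 -371.8   33. ]
scene brass 199.2 144.4 wh 21.5 12.5 80.5 [ 464.3 -252.4   33. ]
scene brass 171.5 138.3 wh 40.1 13.1 75.3 [ 486.6 -331.4   33. ]
top brass 450.0 267.0 wh 14.0 16.0 90.0 [ 459.8 -355.9   41. ]
top brass 409.5 265.5 wh 13.0 15.0 90.0 [ 460.6 -250.3   41. ]
top brass 430.0 248.5 wh 13.0 16.0 90.0 [ 506.4 -304.2   41. ]
scene lid 126.0 159.0 wh 16.0 18.0 90.0 [ 625.2 -361.8   63. ]
top lid 455.0 205.0 wh 19.8 18.4 45.0 [ 620.7 -363.4   63. ]
```

View pics/c13.png

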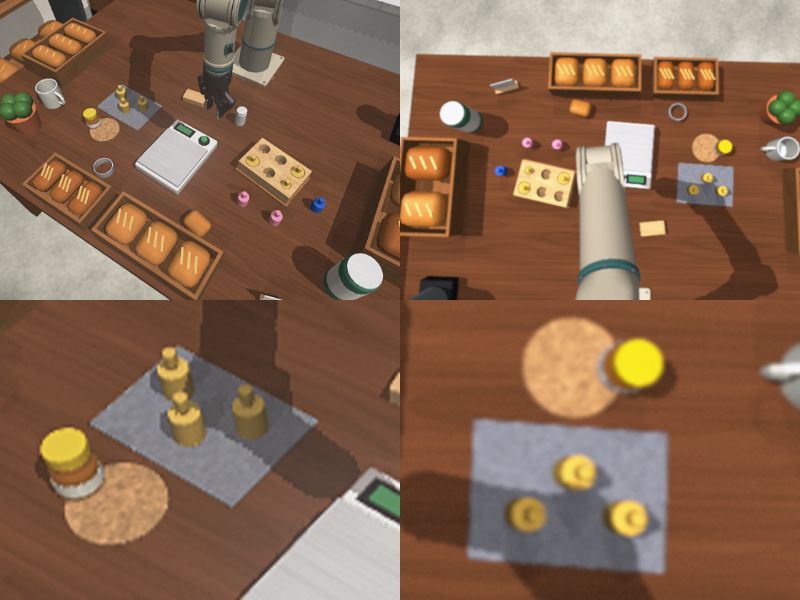

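The jar has been knocked to about (621,-364), hanging half off the cork; weights are fine on the felt. Fetch the jar back to the mat's centre.

{"op": "apply_moves", "data": {"increments": [{"tx":0.01,"ty":-0.04,"tz":0,"rx":0,"ry":0,"rz":0,"claw":0.085},{"tx":0.02,"ty":-0.08,"tz":0,"rx":0,"ry":0,"rz":0,"claw":0.085},{"tx":0.03,"ty":-0.12,"tz":0,"rx":0,"ry":0,"rz":0,"claw":0.085},{"tx":0.04,"ty":-0.16,"tz":0,"rx":0,"ry":0,"rz":0,"claw":0.085},{"tx":0.05,"ty":-0.2,"tz":0,"rx":0,"ry":0,"rz":0,"claw":0.085},{"tx":0.061,"ty":-0.242,"tz":0,"rx":0,"ry":0,"rz":0,"claw":0.085},{"tx":0.072,"ty":-0.284,"tz":0,"rx":0,"ry":0,"rz":0,"claw":0.085},{"tx":0.083,"ty":-0.326,"tz":0,"rx":0,"ry":0,"rz":0,"claw":0.085},{"tx":0.094,"ty":-0.368,"tz":0,"rx":0,"ry":0,"rz":0,"claw":0.085},{"tx":0.104,"ty":-0.41,"tz":0,"rx":0,"ry":0,"rz":0,"claw":0.085},{"tx":0.111,"ty":-0.4395,"tz":0,"rx":0,"ry":0,"rz":0,"claw":0.085},{"tx":0.111,"ty":-0.4395,"tz":0,"rx":0,"ry":0,"rz":0,"claw":0.085}]}}

```text
clock: 45.75
eef_pos: [617.0, -373.1, 190.9]
tool_rot: [-3.136, 0.0, 2.782]
force: [-0.5, -0.1, -0.2]
width: 85.2
```

{"op": "apply_moves", "data": {"increments": [{"tx":0,"ty":0,"tz":0,"rx":0,"ry":0,"rz":0,"claw":0.085},{"tx":0,"ty":0,"tz":0,"rx":0,"ry":0,"rz":0,"claw":0.085}]}}

```text
clock: 45.95
eef_pos: [620.0, -362.9, 191.5]
tool_rot: [3.141, -0.001, 2.792]
force: [-0.1, 1.4, -0.0]
width: 84.6
```

```bash
python3 - <<'E'
from m import *
s=snap('scene','s14.png');t=snap('top','t14.png');r=read_state();print(r['clock'],r['eef_pos'],r['force'])
for n,im,b in(('scene',s,(110,130,162,200)),('top',t,(395,170,490,232))):blobs(n,im,'lid',(22,150,120),(35,255,255),63,15,b)
print(pl('top',429.2,206.8,3),pl('scene',146.5,181.2,3))
E
```

```text
46.05 [ 620.73467417 -361.92716797  191.93842942] [0.11135413 0.34370028 0.05535408]
scene lid 126.4 159.8 wh 16.2 18.4 76.0 [ 626.5 -359.1   63. ]
top lid 454.7 204.9 wh 19.2 19.2 63.4 [ 621.  -362.7   63. ]
[ 621.5 -314.9    3. ] [ 624.1 -311.7    3. ]
```

{"op": "apply_moves", "data": {"increments": [{"tx":0,"ty":-0.0005,"tz":-0.04,"rx":0,"ry":0,"rz":0,"claw":0.085},{"tx":0,"ty":-0.0005,"tz":-0.08,"rx":0,"ry":0,"rz":0,"claw":0.085},{"tx":0,"ty":-0.0005,"tz":-0.115,"rx":0,"ry":0,"rz":0,"claw":0.085},{"tx":0,"ty":-0.0005,"tz":-0.145,"rx":0,"ry":0,"rz":0,"claw":0.085},{"tx":0,"ty":-0.0005,"tz":-0.165,"rx":0,"ry":0,"rz":0,"claw":0.085},{"tx":0,"ty":-0.0005,"tz":-0.171,"rx":0,"ry":0,"rz":0,"claw":0.085},{"tx":0,"ty":-0.0005,"tz":-0.171,"rx":0,"ry":0,"rz":0,"claw":0.085},{"tx":0,"ty":-0.0005,"tz":-0.171,"rx":0,"ry":0,"rz":0,"claw":0.04},{"tx":0,"ty":-0.0005,"tz":-0.171,"rx":0,"ry":0,"rz":0,"claw":0.04},{"tx":0,"ty":-0.0005,"tz":-0.171,"rx":0,"ry":0,"rz":0,"claw":0.04},{"tx":0,"ty":-0.0005,"tz":-0.171,"rx":0,"ry":0,"rz":0,"claw":0.04},{"tx":0,"ty":-0.0005,"tz":-0.171,"rx":0,"ry":0,"rz":0,"claw":0.04}]}}

```text
clock: 47.25
eef_pos: [622.2, -364.4, 23.0]
tool_rot: [-3.141, 0.004, 2.793]
force: [-0.6, 0.8, 6.3]
width: 45.1
```

{"op": "apply_moves", "data": {"increments": [{"tx":0,"ty":0,"tz":0,"rx":0,"ry":0,"rz":0,"claw":0.04},{"tx":0,"ty":0,"tz":0.01,"rx":0,"ry":0,"rz":0,"claw":0.04},{"tx":0,"ty":0,"tz":0.02,"rx":0,"ry":0,"rz":0,"claw":0.04},{"tx":0,"ty":0.02,"tz":0.02,"rx":0,"ry":0,"rz":0,"claw":0.04},{"tx":0,"ty":0.04,"tz":0.02,"rx":0,"ry":0,"rz":0,"claw":0.04},{"tx":0.0005,"ty":0.0475,"tz":0.02,"rx":0,"ry":0,"rz":0,"claw":0.04},{"tx":0.0005,"ty":0.0475,"tz":0.02,"rx":0,"ry":0,"rz":0,"claw":0.04},{"tx":0.0005,"ty":0.0475,"tz":0.012,"rx":0,"ry":0,"rz":0,"claw":0.04},{"tx":0.0005,"ty":0.0475,"tz":0.006,"rx":0,"ry":0,"rz":0,"claw":0.04},{"tx":0.0005,"ty":0.0475,"tz":0.004,"rx":0,"ry":0,"rz":0,"claw":0.04},{"tx":0.0005,"ty":0.0475,"tz":0.004,"rx":0,"ry":0,"rz":0,"claw":0.04}]}}

```text
clock: 48.35
eef_pos: [620.4, -316.8, 23.8]
tool_rot: [-3.141, -0.002, 2.792]
force: [-0.4, -0.3, -1.5]
width: 44.9
```

{"op": "apply_moves", "data": {"increments": [{"tx":0,"ty":0,"tz":-0.001,"rx":0,"ry":0,"rz":0,"claw":0.04},{"tx":0,"ty":0,"tz":-0.002,"rx":0,"ry":0,"rz":0,"claw":0.04},{"tx":0,"ty":0,"tz":-0.003,"rx":0,"ry":0,"rz":0,"claw":0.04},{"tx":0,"ty":0,"tz":-0.003,"rx":0,"ry":0,"rz":0,"claw":0.04}]}}

```text
clock: 48.75
eef_pos: [621.7, -316.5, 23.1]
tool_rot: [-3.141, 0.001, 2.793]
force: [-2.1, 1.0, 5.4]
width: 45.5
```

Contact. Release, retreat clear.

{"op": "apply_moves", "data": {"increments": [{"tx":0,"ty":0,"tz":0.001,"rx":0,"ry":0,"rz":0,"claw":0.06},{"tx":0,"ty":0,"tz":0.001,"rx":0,"ry":0,"rz":0,"claw":0.085},{"tx":0,"ty":0,"tz":0.001,"rx":0,"ry":0,"rz":0,"claw":0.085},{"tx":0,"ty":0,"tz":0.001,"rx":0,"ry":0,"rz":0,"claw":0.085},{"tx":0,"ty":0,"tz":0.001,"rx":0,"ry":0,"rz":0,"claw":0.085},{"tx":0,"ty":0,"tz":0.001,"rx":0,"ry":0,"rz":0,"claw":0.085},{"tx":0,"ty":0,"tz":0.04,"rx":0,"ry":0,"rz":0,"claw":0.085},{"tx":0,"ty":0,"tz":0.08,"rx":0,"ry":0,"rz":0,"claw":0.085},{"tx":0,"ty":0,"tz":0.12,"rx":0,"ry":0,"rz":0,"claw":0.085},{"tx":0,"ty":0,"tz":0.16,"rx":0,"ry":0,"rz":0,"claw":0.085},{"tx":0,"ty":0.04,"tz":0.17,"rx":0,"ry":0,"rz":0,"claw":0.085},{"tx":0,"ty":0.08,"tz":0.17,"rx":0,"ry":0,"rz":0,"claw":0.085}]}}

```text
clock: 49.95
eef_pos: [622.5, -237.6, 194.8]
tool_rot: [-3.141, 0.006, 2.789]
force: [1.0, 0.7, -0.3]
width: 85.0
```

{"op": "apply_moves", "data": {"increments": [{"tx":-0.02,"ty":0.04,"tz":0,"rx":0,"ry":0,"rz":0,"claw":0.085},{"tx":-0.04,"ty":0.08,"tz":0,"rx":0,"ry":0,"rz":0,"claw":0.085},{"tx":-0.06,"ty":0.12,"tz":0,"rx":0,"ry":0,"rz":0,"claw":0.085},{"tx":-0.07,"ty":0.16,"tz":0,"rx":0,"ry":0,"rz":0,"claw":0.085},{"tx":-0.07,"ty":0.2,"tz":0,"rx":0,"ry":0,"rz":0,"claw":0.085},{"tx":-0.07,"ty":0.24,"tz":0,"rx":0,"ry":0,"rz":0,"claw":0.085},{"tx":-0.07,"ty":0.28,"tz":0,"rx":0,"ry":0,"rz":0,"claw":0.085},{"tx":-0.07,"ty":0.3,"tz":0,"rx":0,"ry":0,"rz":0,"claw":0.085},{"tx":-0.07,"ty":0.3,"tz":0,"rx":0,"ry":0,"rz":0,"claw":0.085},{"tx":-0.07,"ty":0.3,"tz":0,"rx":0,"ry":0,"rz":0,"claw":0.085},{"tx":-0.07,"ty":0.3,"tz":0,"rx":0,"ry":0,"rz":0,"claw":0.085}]}}

```text
clock: 51.05
eef_pos: [551.4, 61.9, 191.8]
tool_rot: [-3.141, 0.0, 2.79]
force: [-0.7, -0.5, -0.2]
width: 84.6
```

```bash
python3 - <<'E'
from m import *
s=snap('scene','s15.png');t=snap('top','t15.png');r=read_state();print(r['clock'],r['eef_pos'],r['force'])
for n,im,b in(('scene',s,(110,130,162,200)),('top',t,(395,170,490,232))):blobs(n,im,'lid',(22,150,120),(35,255,255),63,15,b)
blobs('top',t,'brass',(18,90,60),(35,255,255),41,10,(375,220,480,300))
for n,a in(('scene',s),('top',t)):
  b=cv2.imread('pics/'+n[0]+'0.png')[:,:,::-1]
c=np.hstack([cv2.resize(s,(400,300)),cv2.resize(t,(400,300))])
d=np.hstack([cv2.resize(s[100:220,100:260],(400,300),interpolation=2),cv2.resize(t[180:300,360:520],(400,300),interpolation=2)])
cv2.imwrite('pics/c14.png',np.vstack([c,d])[:,:,::-1])
E
```

```text
51.15 [551.43527719  61.97602881 191.81575656] [-0.01335877 -0.02046587  0.40708443]
scene lid 140.5 167.0 wh 16.0 19.0 90.0 [ 625.9 -312.1   63. ]
top lid 436.5 204.0 wh 18.0 19.0 90.0 [ 622.  -315.4   63. ]
top brass 450.0 266.5 wh 13.0 16.0 90.0 [ 461.1 -355.9   41. ]
top brass 410.0 265.5 wh 13.0 14.0 90.0 [ 460.6 -251.6   41. ]
top brass 429.5 248.5 wh 15.0 13.0 0.0 [ 506.4 -302.9   41. ]
```

View pics/c14.png

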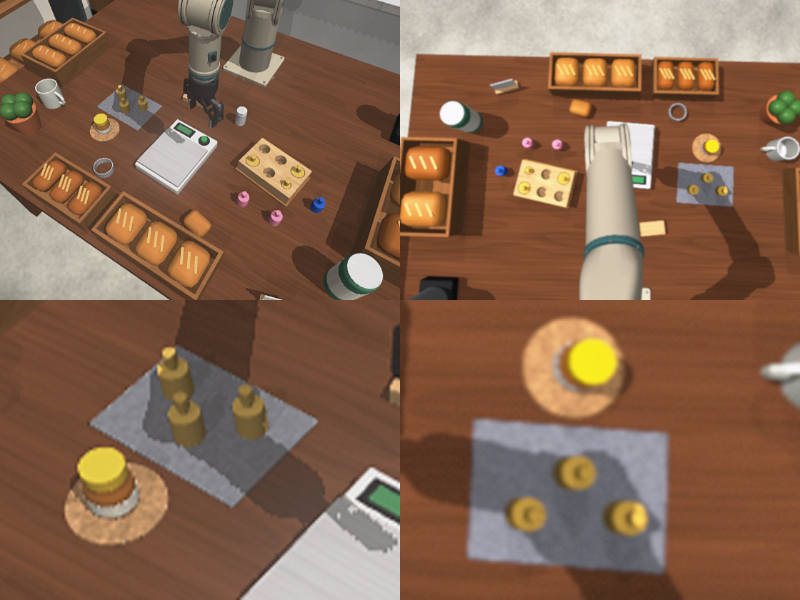

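Jar stands wholly on the cork, three weights stand on the felt, and L1, L2 and S1 are still in the block.

```bash
python3 -c "
from cell import *
print(finish_job())"
```

```text
the job is handed in; nothing more can be done
None
```

The job is done and handed in at about 51 s on the robot's clock.

**What I did**
- I moved the jar from the scale to the cork mat. I then lifted all three 36 mm weights straight up out of the block and stood them on the platform, released.
- With only those three weights on the scale, I pressed the green button. The force rose gently over about 6 mm to a hard stop at roughly 30 N. I took that as the full travel, since the button's own reading was not available.
- I then stood the three weights on the grey felt.

**Last checks**
- **Jar:** it stands at about (622, -315) mm, wholly on the cork, whose centre I measured at about (621, -315).
- **Weights:** they stand upright at about (460, -252), (506, -303) and (461, -356), well inside the felt, whose centre is about (482, -307).
- **Everything else:** the two large weights and the small one are still in the block. The roll and cutter look unmoved by eye, and the arm is clear of everything.

**What went wrong or disagreed**
- **Jar knocked:** it was knocked about 46 mm, partly off the cork, while the arm was busy elsewhere. I put it back after the weights were on the felt.
- **Fingertip height:** the real fingertips sat about 20–25 mm higher than the reported position, so my first close on a knob missed above it. I corrected by image and contact force.
- **Gripper widths:** the gripper read 13 mm on the 16 mm knobs and 45 mm on the jar, which it held by its lid. All the holds were firm.
- **Camera agreement:** the two cameras differed by 3–5 mm on the jar's lid.

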